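# Refit the return spring of the eyelet press

### The job

Refit the return spring of the red eyelet press: take it from its wooden cradle, push the hook pin at its orange end right down into the hole in the aluminium adjuster block, then stretch it and drop the eye at its yellow end over the brass-headed post, so that it stays stretched by itself between hole and post. Feel for the hole gently, do not ram the spring against the press or overstretch the coil, and leave the other things on the table where they are.

Things in the scene. Friction and masses are not known exactly. Their poses are not given: they have to be found in the camera images.
- press: Red eyelet press, fixed. Origin: underside of its base, table height. x runs from hole to post, z up; hole and post lie at y = 0. mm: aluminium adjuster block 72 long, 36 wide, top z = 46, its rails lower; black spring rest x -25 to 1, 40 wide, top z = 46; grey post block x 77 to 121, 44 wide, top z = 49; column x 140 to 190, 140 tall. Nothing but the post is taller between hole and column.
- rail_mark (a point): Point on the adjuster block's flat top, y = 0. The hole is NOT here: its centre lies 3 to 27 mm from this point towards the post (press +x), at y = 0; how far is not measured, so look or feel for it. Vertical hole 8.5 mm along x, 9.5 along y, right through the 36 mm tall block, mouth chamfered 1 mm. The top is flat 36 mm from the hole's centre both ways along x. The block holds firm under load.
- post (a point): Top of the upright post's brass head, at press (99, 0, 59) mm, axes as the press. Head 11 mm across, 3.5 mm tall, tapered above; the neck below it is 8 mm across and 6.5 mm high; its foot, the post block's top, is 10 mm below this point.
- hook_grip (a point): Loose return spring (about 0.1 kg, 178 mm long, coil 16 mm across): middle of its upright orange grip at the hook end, 12 mm thick along the spring's y, 22 mm along x, its top 12 mm above this point. Spring axes: x along the coil from hook to eye, z up. The coil axis is 16 mm below this point, the coil's and grip's underside 24 mm below. It starts level in the cradle.
- hook_tip (a point): Lower tip of the steel hook pin, 6 mm across with a tapered end, pointing straight down under the middle of the orange grip, 54 mm below hook_grip. The pin stands 30 mm out of the grip's underside, which lies on the block's top when the pin is fully in. It can turn in the hole; under the spring's pull it rubs there, so that raising or lowering it takes up to about 8 N.
- eye_grip (a point): Middle of the upright yellow grip at the eye end, same form as the orange one, 122 mm from hook_grip along the spring's x when unstretched. It slides out along x with the eye.
- eye (a point): Centre of the steel eye (flat level ring, 16 mm inside, 24 mm outside, 4 mm thick), 33 mm beyond eye_grip along x and 16 mm below it, 155 mm from the pin when unstretched.
- stretch (a joint): How far the spring is pulled out, m: 0 at rest, hard stop at 0.065. The pull is 2 N plus 0.25 N per mm. Fitted it is about 17 to 43 mm; beyond 55 mm the coil is spoilt.
- cradle: Wooden cradle, fixed, base 160 x 50 x 8 mm, origin at its underside; two notched supports 12 mm long at x = -41 and 16 mm, tops at z = 46 mm (lips to 50). The spring lies along its x, pin at x = -70 mm, coil axis at z = 54 mm.
- glue: Bystander, loose: white glue bottle with orange cap, upright, 36 mm across, 100 mm tall. Leave it alone.
- eyelet_cup: Bystander, loose: blue cup for eyelets, 64 mm across, 45 mm tall. Leave it alone.
- ribbon: Bystander, loose: blue ribbon spool lying flat, 64 mm across, 25 mm tall. Leave it alone.
- driver: Bystander, loose: red-handled screwdriver lying flat. Leave it alone.
- scissors: Bystander, loose: scissors with orange handles lying flat, 160 mm long, 10 mm thick. Leave it alone.
- card_stack: Bystander, loose: stack of white cards, 100 x 75 x 22 mm. Leave it alone.
- pincushion: Bystander, loose: red round pincushion, 64 mm across, 32 mm tall. Leave it alone.
Not all that is in view belongs to the job. There is more than one size of the part that bears hook_grip; the job needs the smaller.

How it is judged:
By the outcome, as a careful person would: the job done as asked, in the order asked, and still so for the second after the job is handed in, with the robot touching nothing.
It also fails if it takes over 54 s, if anything falls off the work surface, if the arm or the gripper's body presses on something with over 40 N, if the wrist force passes 120 N, or if a joint passes its speed limit or range.

### The arm

A 6-joint arm with a two-finger parallel gripper is mounted at the origin on the work surface. World frame = base frame: x ahead of the robot, y to its left, z up, the work surface at z = 0. Lengths are in m, angles in degrees, forces in N, time in s.
With the tool pointing down it reaches from about 0.3 to 0.825 m from the base axis. Payload 5.4 kg.
Tool frame: the origin (TCP) lies between the finger pads; the fingertips stand ctrl.tip_reach ahead of it and the grasp point (between the pads) lies 3 mm ahead of it (ctrl.tip_reach is the distance from the TCP to the fingertips, in m); z points along the fingers, y is the line along which they close (so a half turn about z gives the same grasp; the last joint's range is limited). The gripper opens to 92 mm and grips with 3 to 60 N. Pads are 20 mm wide; open, the fingers measure 128 mm over their backs; the gripper's body (75 mm by 189 mm) begins 69 mm behind the grasp point.
Start: joints at [56.889, 9.076, 91.501, -0, 79.423, -12.038], TCP at [0.207, 0.537, 0.209] pointing down, gripper open.
Joint ranges: [-166.64, 166.64], [-54.1, 131.32], [10.49, 154.53], [-73.88, 253.88], [9.74, 151.15], [-171.62, 171.62]. Speed limits (degrees/s): [147.25, 147.25, 180, 180, 180, 180].

### API

Orientations are given as a 3x3 rotation matrix whose columns are the frame's x, y, z axes.
In Python, from station import ctrl gives the robot as it stands.
- The arm moves only by the tool step_arm, never from a script. Its argument "targets" is a list of rows, each an object with "angular": the turn, a rotation vector about the tool's x, y, z as a fraction of full scale, a list of three; "slide": the shift along the tool's x, y, z as a fraction of full scale, a list of three; "grip": the opening, from 0 (shut) to 1 (fully open). In form: [{"angular": [wx, wy, wz], "slide": [x, y, z], "grip": grip}, ...]. A call has exactly 8 rows; each row is the pose to reach, as a shift and turn from the pose commanded when the call began, along the tool's axes at that moment; what a row does not reach only later rows make up. Full scale, the value 1, is 500 mm for a shift and 30 degrees for a turn. A row lasts 1/8 s, in which the tool goes at most 62.5 mm and 10.7 degrees, less where a joint would pass 70% of its speed; a pose out of reach is approached as far as the arm can. A call with a number of a shift or a turn outside -1 to 1 is refused whole. A call with a gripper value outside its range is refused whole. The fingers move at their own pace and stop on an object; "force" is the grip in N (left out, the last holds). Time passes only in rows, so rows that repeat a pose let the fingers close, or fill a call up. It gives the time, the measured TCP pose, the force, the opening and the grip force at its end, in the units of the state.
- ctrl.observe(): the state, without advancing time (a new reading comes with each control period).
- ctrl.grab_frame(name): name is "scene" or "top" or "wrist"; returns a dict with "frame" (420x560x3 uint8, blue, green, red), "vfov" (degrees; the focal length in pixels is half the picture's height over the tangent of half this angle, whatever the lens; pixels are square), "cx", "cy" (the principal point, pixels), "dist" ([k1, k2, p1, p2, k3] as OpenCV has them; the pictures are not rectified), "view" (4x4, takes a point from world to camera coordinates). Camera axes: x right, y down, z forward; pixel columns grow to the right and rows downward; lengths in m; the calibration is good to about 2 mm. A picture is of the moment at which its call begins. There is no depth.
- ctrl.hand_in(): hands the job in; it is judged then, once.
The state is a dict: "time": time; "joints": joint angles; "joint_vel": joint speeds; "tau": joint torques, N m; "position": TCP position; "eef_rot": TCP orientation; "contact_force": force on the tool from outside, world axes, zero at the start; "moment": the same for the moment, N m; "opening": finger opening in m; "grasp_force": force on a finger pad.
Only numpy, scipy, OpenCV 4.12 (cv2) and the standard library are available. Lean on these libraries where they do the work, as an engineer would, in place of code of your own. Each camera call takes 0.05 s, during which the arm holds its last target. There are 200 camera calls.

## Working session

There is one attempt and no reset: what is moved stays moved. The work goes in short steps, Python scripts to look and compute and a tool call to move; the robot and the scene stay as the last step left them, time stands still between calls to the robot, and variables do not carry over. Pictures are saved under pics/ and viewed, at most 10 in all, crops included, and the job is handed in when it is done.

Besides the shell and the picture viewer there is one more tool, called after ">>>" as name([rows], argument=value, ...), one row to a line, values as JSON. step_arm: Moves the arm, as the interface text tells. Its arguments: {"type":"object","properties":{"targets":{"type":"array","items":{"type":"object","properties":{"angular":{"type":"array","items":{"type":"number"}},"slide":{"type":"array","items":{"type":"number"}},"grip":{"type":"number"}}}},"force":{"type":"number"}},"required":["targets"]}

```bash
mkdir -p pics; python3 - <<'E'
from station import ctrl
import cv2,numpy as np,pickle
d={}
for n in ("scene","top"):
    f=ctrl.grab_frame(n); d[n]=f; cv2.imwrite(f"pics/{n}0.png",f["frame"]); print(n,f["vfov"],f["cx"],f["cy"],f["dist"]); print(np.round(f["view"],3))
pickle.dump(d,open("d0.pkl","wb"))
print(ctrl.observe()); print(ctrl.tip_reach)
E
```

```text
scene 50.32474375814163 278.89793070522586 215.7504322619933 [0.00266629 0.         0.         0.         0.        ]
[[ 0.897  0.442 -0.014 -0.479]
 [ 0.362 -0.752 -0.55  -0.077]
 [-0.254  0.489 -0.835  1.204]
 [ 0.     0.     0.     1.   ]]
top 52.10261910498415 272.72369858338993 212.3262330097679 [0.04618058 0.         0.         0.         0.        ]
[[ 0.025 -1.     0.009  0.06 ]
 [-0.989 -0.026 -0.146  0.489]
 [ 0.146 -0.005 -0.989  1.183]
 [ 0.     0.     0.     1.   ]]
{'time': 0.1, 'joints': array([ 5.68867009e+01,  9.11000511e+00,  9.15635856e+01, -4.50721366e-04,
        7.94249152e+01, -1.20391668e+01]), 'joint_vel': array([-0.01179386, -0.08257077, -0.18264012, -0.06195129,  0.00093914,
        0.00801627]), 'tau': array([ 4.73967812e-04, -3.86504638e+01, -3.22959530e+01,  7.01941643e-02,
        3.39975336e-02, -3.17411104e-05]), 'position': array([0.20646822, 0.53603426, 0.20851993]), 'eef_rot': array([[-9.33116328e-01,  3.59573426e-01, -9.32744241e-04],
       [ 3.59574464e-01,  9.33115276e-01, -1.44425632e-03],
       [ 3.51041708e-04, -1.68305016e-03, -9.99998522e-01]]), 'contact_force': array([ 0.15210991, -0.00678062, -0.45960756]), 'moment': array([ 0.00381908, -0.02489801,  0.05310685]), 'grasp_force': 0.0, 'opening': 0.09176877516664735}
0.022
```

View pics/top0.png

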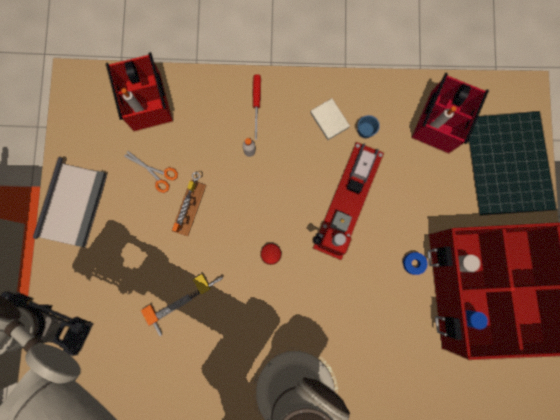

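View pics/scene0.png

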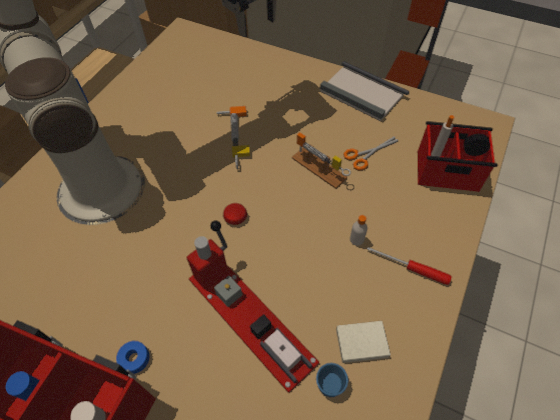

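The first pictures show these candidates for the spring:
- **In the cradle:** top view (188,205), scene view (320,158). It is upright in the wooden cradle.
- **Loose on the table:** top view (180,300), scene view (237,135). It is larger and lies flat, so I take it as the decoy.

I choose the one in the cradle. The press has its column at top (335,240), post block at (342,222), rest at (355,186) and adjuster block at (365,163).

```bash
cat > h.py <<'E'
import cv2,numpy as np
def K(f):
    h=f["frame"].shape[0]; F=h/2/np.tan(np.radians(f["vfov"]/2))
    return np.array([[F,0,f["cx"]],[0,F,f["cy"]],[0,0,1]])
def proj(f,p):
    V=np.array(f["view"]); r=cv2.Rodrigues(V[:3,:3])[0]
    return cv2.projectPoints(np.float64(p).reshape(-1,1,3),r,V[:3,3],K(f),np.array(f["dist"]))[0].reshape(-1,2)
def ray(f,px):
    u=cv2.undistortPoints(np.float64(px).reshape(-1,1,2),K(f),np.array(f["dist"])).reshape(2)
    V=np.array(f["view"]);R=V[:3,:3]; d=R.T@np.r_[u,1]; return -R.T@V[:3,3],d/np.linalg.norm(d)
def plane(f,px,z):
    c,d=ray(f,px); return c+d*(z-c[2])/d[2]
def tri(l):
    A=0;b=0
    for f,px in l:
        c,d=ray(f,px);P=np.eye(3)-np.outer(d,d);A=A+P;b=b+P@c
    x=np.linalg.solve(A,b); return x,[np.round(proj(f,x)[0]-px,1) for f,px in l]
def blobs(f,lo,hi,amin=12,box=None):
    m=cv2.inRange(cv2.cvtColor(f["frame"],cv2.COLOR_BGR2HSV),lo,hi)
    n,_,s,c=cv2.connectedComponentsWithStats(m)
    return [(np.round(c[i],1),s[i].tolist()) for i in range(1,n) if s[i,4]>=amin and (box is None or (box[0]<c[i][0]<box[1] and box[2]<c[i][1]<box[3]))]
E
python3 - <<'E'
from h import *; import pickle
d=pickle.load(open("d0.pkl","rb"))
B={"top":(150,220,160,245),"scene":(280,370,120,190)}
for n in d:
    for nm,lo,hi in (("or",(5,180,120),(16,255,255)),("ye",(22,180,120),(35,255,255))):
        print(n,nm,blobs(d[n],lo,hi,8,B[n]))
def crop(n,x,y,w,h): return cv2.resize(d[n]["frame"][y:y+h,x:x+w],(400,300),interpolation=cv2.INTER_CUBIC)
a=np.vstack([np.hstack([crop("top",148,165,80,60+15),crop("scene",280,120,100,75)]),np.hstack([crop("top",290,140,160,120),crop("scene",170,220,200,150)])])
cv2.imwrite("pics/c1.png",a)
E
```

```text
scene or [(array([300.8, 135. ]), [297, 133, 8, 5, 27]), (array([350.2, 153.3]), [344, 149, 14, 10, 77]), (array([360.1, 163.6]), [353, 159, 15, 10, 82])]
scene ye [(array([336.6, 158.3]), [333, 156, 8, 6, 29])]
top or [(array([170.6, 173.7]), [165, 168, 12, 12, 78]), (array([161.9, 185.7]), [156, 180, 13, 12, 83]), (array([175.3, 226.8]), [173, 223, 6, 9, 35])]
top ye [(array([190.1, 185.2]), [188, 182, 5, 8, 28])]
```

View pics/c1.png

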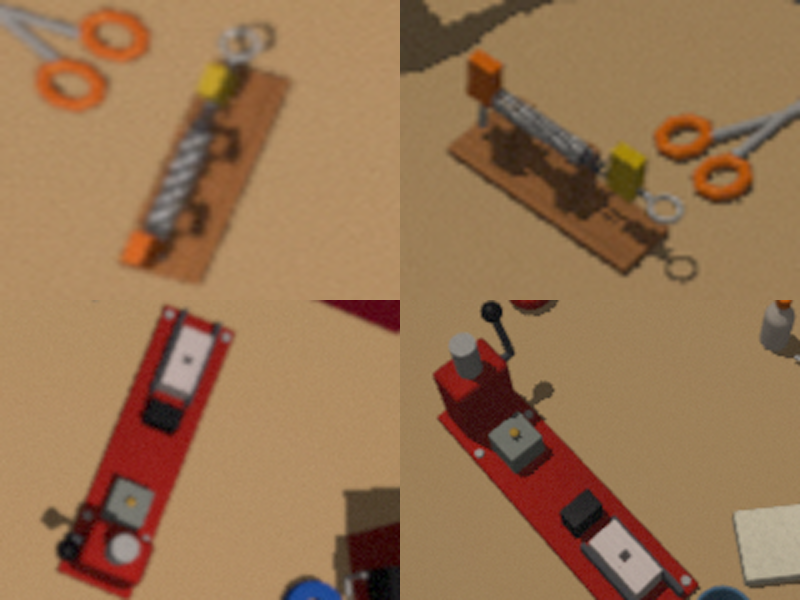

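The crop confirms the cradled spring: orange grip at crop (140,248), yellow at (215,80), eye beyond it, pin hanging under the orange grip. On the press, the dark square in the white block's centre (hole) is at top px (364.8,164) and scene px (283,347.5). The brass head is at top (342.4,220.8) and scene (227.5,286.5).

```bash
python3 - <<'E'
from h import *; import pickle
d=pickle.load(open("d0.pkl","rb")); T,S=d["top"],d["scene"]
def sub(n,x0,x1,y0,y1,lo,hi): print(n,blobs(d[n],lo,hi,2,(x0,x1,y0,y1)))
sub("top",355,375,155,172,(0,0,0),(180,255,110)); sub("scene",272,294,338,356,(0,0,0),(180,255,110))
sub("top",335,350,214,228,(15,90,90),(35,255,255)); sub("scene",220,235,279,293,(15,90,90),(35,255,255))
for nm,a,b,z in (("or",(175.3,226.8),(300.8,135.0),.07),("ye",(190.1,185.2),(336.6,158.3),.07),("hole",(364.8,164),(283,347.5),.046),("post",(342.4,220.8),(227.5,286.5),.058)):
    x,e=tri([(T,a),(S,b)]); print(nm,np.round(x,4),e,np.round(plane(T,a,z),4),np.round(plane(S,b,z),4))
f=None
from station import ctrl
w=ctrl.grab_frame("wrist"); V=np.array(w["view"]); o=ctrl.observe(); R=o["eef_rot"]
print(np.round(V[:3,:3]@R,3), np.round(V[:3,:3]@o["position"]+V[:3,3],4), w["vfov"])
E
```

```text
top [(array([373.6, 160.6]), [373, 159, 2, 4, 5]), (array([370.5, 168.5]), [369, 165, 4, 8, 10])]
scene [(array([278.9, 349.6]), [249, 314, 71, 79, 1142]), (array([282.1, 347.4]), [280, 345, 5, 6, 19])]
top [(array([341.9, 220.3]), [340, 219, 4, 4, 12])]
scene [(array([226.6, 285.5]), [225, 284, 5, 4, 17])]
or [0.4345 0.3367 0.0779] [array([-0.1, -0.1]), array([-0.1,  0. ])] [0.435  0.3382 0.07  ] [0.4318 0.3439 0.07  ]
ye [0.5509 0.3032 0.0768] [array([-0.1, -0.1]), array([-0.2,  0.1])] [0.5519 0.3042 0.07  ] [0.5496 0.3093 0.07  ]
hole [ 0.6348 -0.1864  0.0411] [array([-0.3, -0.4]), array([-0.7,  0.2])] [ 0.6322 -0.1863  0.046 ] [ 0.6366 -0.1868  0.046 ]
post [ 0.4673 -0.1212  0.05  ] [array([-0.3, -0.4]), array([-0.6,  0.2])] [ 0.4652 -0.1208  0.058 ] [ 0.4709 -0.1231  0.058 ]
[[-0.001  1.    -0.   ]
 [-0.955 -0.001 -0.298]
 [-0.298  0.     0.955]] [-0.0003  0.0292  0.1925] 67.2613874339789
```

>>> step_arm([
  {"angular":[0,0,-0.167],"slide":[-0.12,-0.04,0],"grip":1},
  {"angular":[0,0,-0.167],"slide":[-0.24,-0.085,0],"grip":0.6},
  {"angular":[0,0,-0.167],"slide":[-0.35,-0.13,0],"grip":0.6},
  {"angular":[0,0,-0.167],"slide":[-0.46,-0.165,0],"grip":0.6},
  {"angular":[0,0,-0.167],"slide":[-0.568,-0.207,0.06],"grip":0.6},
  {"angular":[0,0,-0.167],"slide":[-0.568,-0.207,0.08],"grip":0.6},
  {"angular":[0,0,-0.167],"slide":[-0.568,-0.207,0.08],"grip":0.6},
  {"angular":[0,0,-0.167],"slide":[-0.568,-0.207,0.08],"grip":0.6},
])

```text
time: 1.15
position: [0.4339, 0.3391, 0.1701]
eef_rot: [[-0.961, 0.275, 0.001], [0.275, 0.961, 0.001], [-0.0, 0.001, -1.0]]
contact_force: [-0.5, 0.1, 0.2]
opening: 0.0549
grasp_force: 0.0
```

```bash
python3 - <<'E'
from h import *; import pickle
from station import ctrl
o=ctrl.observe(); print(np.round(o["position"],4),np.round(o["eef_rot"],3).tolist(),np.round(o["joints"],1),o["time"],o["opening"])
w=ctrl.grab_frame("wrist"); pickle.dump(w,open("w1.pkl","wb"))
cv2.imwrite("pics/w1.png",w["frame"])
for nm,lo,hi in (("or",(5,180,100),(16,255,255)),("ye",(22,180,100),(35,255,255))): print(nm,blobs(w,lo,hi,100))
E
```

```text
[0.4339 0.3391 0.1701] [[-0.961, 0.275, 0.001], [0.275, 0.961, 0.001], [-0.0, 0.001, -1.0]] [ 25.4   7.3  98.    0.   74.6 -48.6] 1.15 0.05486581326391198
or [(array([279.5, 205.5]), [273, 191, 14, 32, 350])]
ye [(array([166.3,  72.5]), [138, 36, 58, 58, 332])]
```

View pics/w1.png

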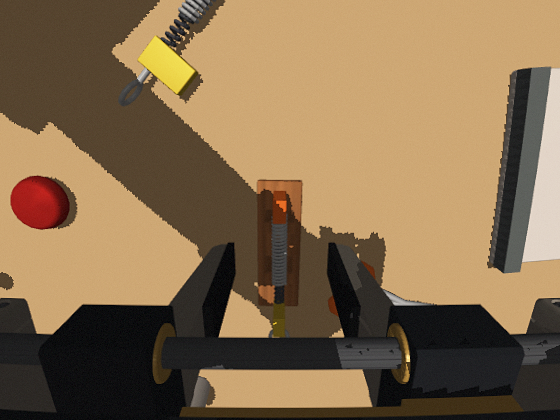

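The wrist view shows the cradle spring upright along the image's vertical, orange grip at (280,205), coil below it, yellow at about (279,320), centred between the fingers. The large spring at (165,65) is well clear.

```bash
python3 - <<'E'
from h import *; import pickle
w=pickle.load(open("w1.pkl","rb")); d=pickle.load(open("d0.pkl","rb"))
hsv=cv2.cvtColor(w["frame"],cv2.COLOR_BGR2HSV)
for y in range(188,228,3): print(y,hsv[y,281].tolist())
print(w["cx"],w["cy"])
for y in (190,194,200,207,212): print(y,np.round(plane(w,(279.8,y),.082),4))
x,e=tri([(d["top"],(175.3,226.8)),(d["scene"],(300.8,135.)),(w,(279.5,205.5))]);print(x,e)
print(np.round(plane(w,(279,320),.082),4), proj(w,[[.4345,.337,.082],[.4345,.337,.058]]))
E
```

```text
188 [13, 164, 188]
191 [9, 224, 122]
194 [10, 222, 131]
197 [10, 218, 131]
200 [10, 216, 163]
203 [11, 208, 232]
206 [11, 214, 235]
209 [9, 206, 98]
212 [9, 213, 103]
215 [9, 215, 102]
218 [9, 217, 101]
221 [9, 217, 100]
224 [15, 53, 68]
227 [30, 4, 67]
280.896657987182 207.24182437916966
190 [0.4161 0.3437 0.082 ]
194 [0.4195 0.3427 0.082 ]
200 [0.4247 0.3412 0.082 ]
207 [0.4308 0.3395 0.082 ]
212 [0.4352 0.3382 0.082 ]
[0.43333793 0.33852891 0.07451185] [array([-0.5,  0.4]), array([-0.3,  0.3]), array([0.1, 1.9])]
[0.5432 0.3063 0.082 ] [[278.24349204 211.60732648]
 [278.41530516 203.72880749]]
```

>>> step_arm([
  {"angular":[0,0,0],"slide":[0,0,0.06],"grip":0.5},
  {"angular":[0,0,0],"slide":[0,0,0.12],"grip":0.5},
  {"angular":[0,0,0],"slide":[0,0,0.17],"grip":0.5},
  {"angular":[0,0,0],"slide":[0,0,0.19],"grip":0.4},
  {"angular":[0,0,0],"slide":[0,0,0.19],"grip":0.2},
  {"angular":[0,0,0],"slide":[0,0,0.19],"grip":0},
  {"angular":[0,0,0],"slide":[0,0,0.19],"grip":0},
  {"angular":[0,0,0],"slide":[0,0,0.19],"grip":0},
], force=40)

```text
time: 2.2
position: [0.4352, 0.3382, 0.0755]
eef_rot: [[-0.961, 0.277, 0.001], [0.277, 0.961, 0.001], [-0.001, 0.001, -1.0]]
contact_force: [-1.0, -0.8, 3.8]
opening: 0.0095
grasp_force: 40.0
```

>>> step_arm([
  {"angular":[0,0,0],"slide":[0,0,-0.03],"grip":0},
  {"angular":[0,0,0],"slide":[0,0,-0.08],"grip":0},
  {"angular":[0,0,0],"slide":[0,0,-0.14],"grip":0},
  {"angular":[0,0,0.2],"slide":[0,0,-0.2],"grip":0},
  {"angular":[0,0,0.4],"slide":[0,0,-0.26],"grip":0},
  {"angular":[0,0,0.6],"slide":[0,0,-0.3],"grip":0},
  {"angular":[0,0,0.8],"slide":[0,0,-0.34],"grip":0},
  {"angular":[0,0,1],"slide":[0,0,-0.34],"grip":0},
])

```text
time: 3.2
position: [0.4355, 0.3383, 0.2475]
eef_rot: [[-0.691, 0.723, 0.004], [0.723, 0.691, 0.002], [-0.001, 0.004, -1.0]]
contact_force: [-0.1, 0.2, -2.2]
opening: 0.0093
grasp_force: 40.0
```

```bash
python3 - <<'E'
from h import *; import pickle
from station import ctrl
o=ctrl.observe(); print(np.round(o["position"],4),np.round(o["eef_rot"],3).tolist(),np.round(o["joints"],1),o["time"],o["opening"])
w=ctrl.grab_frame("wrist");s=ctrl.grab_frame("scene")
cv2.imwrite("pics/w2.png",np.hstack([w["frame"][100:,140:420],s["frame"][0:320,150:430]]))
E
```

```text
[0.4355 0.3383 0.2475] [[-0.691, 0.723, 0.004], [0.723, 0.691, 0.002], [-0.001, 0.004, -1.0]] [ 25.3   4.   92.7   0.   83.  -18.5] 3.2 0.009280879276961161
```

View pics/w2.png

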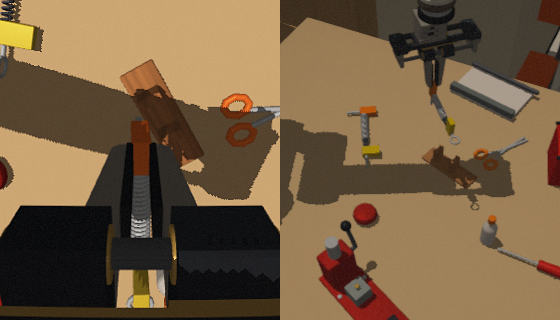

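The spring is held: wrist crop shows orange between the pads at (140,140), yellow at (145,300). I'll check whether it droops.

```bash
cat >> h.py <<'E'
OR=((5,180,60),(16,255,255));YE=((22,150,60),(36,255,255))
def look(names=("top","scene","wrist")):
    from station import ctrl
    import pickle
    d={n:ctrl.grab_frame(n) for n in names}; pickle.dump(d,open("d.pkl","wb")); return d
E
python3 - <<'E'
from h import *
from station import ctrl
d=look(); p=ctrl.observe()["position"]; R=ctrl.observe()["eef_rot"]
q=p+R@[0,0,.003]; 
for n in d:
    # expected eye_grip if level
    e=q-R[:,0]*.122; print(n,"exp or",np.round(proj(d[n],q)[0]),"ye",np.round(proj(d[n],e)[0]),"eye",np.round(proj(d[n],e-R[:,0]*.033-[0,0,.016])[0]))
    c=proj(d[n],e)[0]
    print([b for b in blobs(d[n],*YE,6) if abs(b[0]-c).max()<60]);
    c=proj(d[n],q)[0]; print([b for b in blobs(d[n],*OR,6) if abs(b[0]-c).max()<60])
E
```

```text
top exp or [160. 219.] ye [199. 184.] eye [211. 177.]
[(array([199.5, 185.7]), [195, 181, 10, 11, 71])]
[(array([170.7, 173.8]), [164, 168, 14, 12, 89]), (array([161.6, 185.5]), [156, 180, 13, 12, 75])]
scene exp or [303.  86.] ye [321. 121.] eye [326. 137.]
[(array([320.2, 125.7]), [316, 118, 9, 18, 114])]
[(array([302.4,  89.6]), [299, 82, 7, 14, 59])]
wrist exp or [281. 253.] ye [281. 401.] eye [281. 414.]
[(array([280.8, 388.9]), [273, 370, 17, 38, 569])]
[(array([280.5, 246.1]), [271, 220, 20, 55, 921])]
```

>>> step_arm([
  {"angular":[0,0,0.12],"slide":[-0.06,-0.025,0],"grip":0},
  {"angular":[0,0,0.25],"slide":[-0.12,-0.05,0],"grip":0},
  {"angular":[0,0,0.38],"slide":[-0.19,-0.08,0],"grip":0},
  {"angular":[0,0,0.52],"slide":[-0.26,-0.11,0],"grip":0},
  {"angular":[0,0,0.65],"slide":[-0.33,-0.14,0],"grip":0},
  {"angular":[0,0,0.78],"slide":[-0.4,-0.17,0],"grip":0},
  {"angular":[0,0,0.9],"slide":[-0.46,-0.19,0],"grip":0},
  {"angular":[0,0,1],"slide":[-0.514,-0.214,0],"grip":0},
])

```text
time: 4.45
position: [0.536, 0.0774, 0.2441]
eef_rot: [[-0.24, 0.971, -0.001], [0.971, 0.24, 0.0], [0.0, -0.001, -1.0]]
contact_force: [-0.0, 0.3, -0.7]
opening: 0.0091
grasp_force: 40.0
```

>>> step_arm([
  {"angular":[0,0,0.12],"slide":[-0.07,0.01,0],"grip":0},
  {"angular":[0,0,0.25],"slide":[-0.14,0.018,0],"grip":0},
  {"angular":[0,0,0.38],"slide":[-0.21,0.025,0],"grip":0},
  {"angular":[0,0,0.52],"slide":[-0.28,0.034,0],"grip":0},
  {"angular":[0,0,0.65],"slide":[-0.35,0.042,0],"grip":0},
  {"angular":[0,0,0.78],"slide":[-0.42,0.05,0],"grip":0},
  {"angular":[0,0,0.9],"slide":[-0.49,0.059,0],"grip":0},
  {"angular":[0,0,1],"slide":[-0.562,0.067,0],"grip":0},
])

```text
time: 5.45
position: [0.6361, -0.1871, 0.2439]
eef_rot: [[0.277, 0.961, -0.001], [0.961, -0.277, 0.001], [0.0, -0.001, -1.0]]
contact_force: [0.3, 0.2, -0.8]
opening: 0.0088
grasp_force: 40.0
```

>>> step_arm([
  {"angular":[0,0,0.12],"slide":[0,0,0],"grip":0},
  {"angular":[0,0,0.25],"slide":[0,0,0],"grip":0},
  {"angular":[0,0,0.38],"slide":[0,0,0],"grip":0},
  {"angular":[0,0,0.52],"slide":[0,0,0],"grip":0},
  {"angular":[0,0,0.65],"slide":[0,0,0],"grip":0},
  {"angular":[0,0,0.78],"slide":[0,0,0],"grip":0},
  {"angular":[0,0,0.9],"slide":[0,0,0],"grip":0},
  {"angular":[0,0,1],"slide":[0,0,0],"grip":0},
])

```text
time: 6.45
position: [0.6358, -0.186, 0.2439]
eef_rot: [[0.72, 0.694, -0.001], [0.694, -0.72, 0.0], [-0.0, -0.001, -1.0]]
contact_force: [0.5, 0.4, -0.7]
opening: 0.0093
grasp_force: 40.0
```

>>> step_arm([
  {"angular":[0,0,0.12],"slide":[0,0,0],"grip":0},
  {"angular":[0,0,0.25],"slide":[0,0,0],"grip":0},
  {"angular":[0,0,0.38],"slide":[0,0,0],"grip":0},
  {"angular":[0,0,0.52],"slide":[0,0,0],"grip":0},
  {"angular":[0,0,0.65],"slide":[0,0,0],"grip":0},
  {"angular":[0,0,0.78],"slide":[0,0,0],"grip":0},
  {"angular":[0,0,0.9],"slide":[0,0,0],"grip":0},
  {"angular":[0,0,1],"slide":[0,0,0],"grip":0},
])

```text
time: 7.45
position: [0.6358, -0.1861, 0.244]
eef_rot: [[0.971, 0.24, -0.001], [0.24, -0.971, 0.0], [-0.001, -0.001, -1.0]]
contact_force: [0.7, 0.4, -2.0]
opening: 0.0093
grasp_force: 40.0
```

>>> step_arm([
  {"angular":[0,0,0.12],"slide":[0,0,0],"grip":0},
  {"angular":[0,0,0.25],"slide":[0,0,0],"grip":0},
  {"angular":[0,0,0.38],"slide":[0,0,0],"grip":0},
  {"angular":[0,0,0.52],"slide":[0,0,0],"grip":0},
  {"angular":[0,0,0.65],"slide":[0,0,0],"grip":0},
  {"angular":[0,0,0.78],"slide":[0,0,0],"grip":0},
  {"angular":[0,0,0.9],"slide":[0,0,0],"grip":0},
  {"angular":[0,0,1],"slide":[0,0,0],"grip":0},
])

```text
time: 8.45
position: [0.6358, -0.1861, 0.2439]
eef_rot: [[0.961, -0.277, -0.001], [-0.277, -0.961, 0.0], [-0.001, -0.0, -1.0]]
contact_force: [-0.9, -0.1, -1.1]
opening: 0.0097
grasp_force: 40.0
```

>>> step_arm([
  {"angular":[0,0,0.17],"slide":[0,0,0.04],"grip":0},
  {"angular":[0,0,0.17],"slide":[0,0,0.08],"grip":0},
  {"angular":[0,0,0.17],"slide":[0,0,0.12],"grip":0},
  {"angular":[0,0,0.17],"slide":[0,0,0.16],"grip":0},
  {"angular":[0,0,0.17],"slide":[0,0,0.19],"grip":0},
  {"angular":[0,0,0.17],"slide":[0,0,0.216],"grip":0},
  {"angular":[0,0,0.17],"slide":[0,0,0.216],"grip":0},
  {"angular":[0,0,0.17],"slide":[0,0,0.216],"grip":0},
])

```text
time: 9.45
position: [0.6365, -0.1864, 0.1372]
eef_rot: [[0.933, -0.361, 0.001], [-0.361, -0.933, -0.001], [0.001, 0.0, -1.0]]
contact_force: [0.9, 0.0, -0.7]
opening: 0.0092
grasp_force: 40.0
```

```bash
python3 - <<'E'
from h import *
from station import ctrl
d=look(); o=ctrl.observe(); p=o["position"]; R=o["eef_rot"]; print(np.round(p,4),np.round(R,3).tolist(),np.round(o["joints"],1))
t=p+R@[0,0,.0595]
for n in d: print(n,"exp tip",np.round(proj(d[n],t)[0],1),"hole",np.round(proj(d[n],[.6348,-.1864,.046])[0],1),"post",np.round(proj(d[n],[.4673,-.1212,.059])[0],1), "ye",[b for b in blobs(d[n],*YE,30)])
w=d["wrist"]["frame"][60:420,160:400]; s=d["scene"]["frame"][220:400,170:350]
cv2.imwrite("pics/w3.png",np.hstack([cv2.resize(w,(400,600),interpolation=3),cv2.resize(s,(400,600//1),interpolation=3)]) if 0 else np.hstack([cv2.resize(w,(400,600),interpolation=3),np.vstack([cv2.resize(s,(400,400),interpolation=3),np.zeros((200,400,3),np.uint8)])]))
E
```

```text
[ 0.6366 -0.1864  0.1375] [[0.933, -0.361, 0.002], [-0.361, -0.933, -0.001], [0.002, 0.0, -1.0]] [-26.7  25.1  80.2  -0.   74.6  84.4]
top exp tip [367.4 159.5] hole [364.8 163.1] post [342.6 220. ] ye []
scene exp tip [283.  342.5] hole [282.3 347. ] post [226.4 284.9] ye [(array([241.5, 291.9]), [236, 285, 12, 15, 105])]
wrist exp tip [281.5 220.6] hole [282.2 210.4] post [281.8 380.3] ye [(array([280.9, 389.1]), [273, 370, 17, 38, 571])]
```

View pics/w3.png

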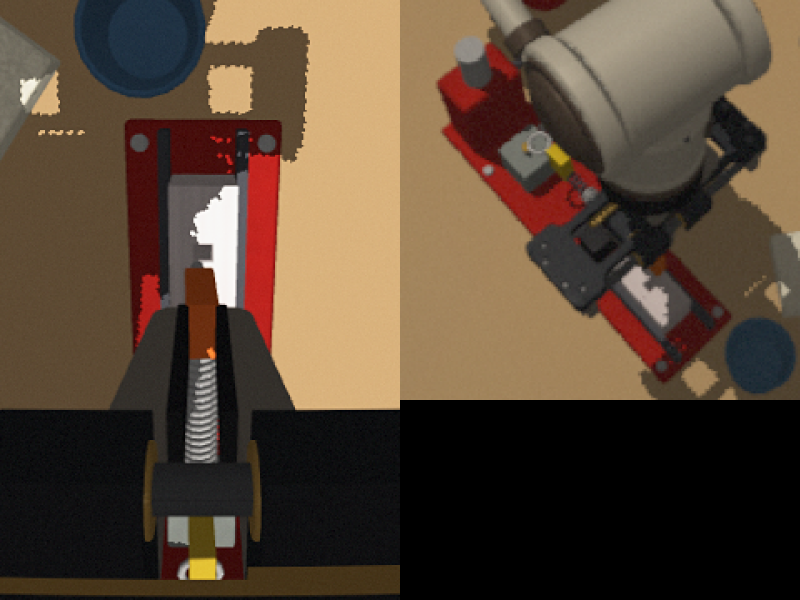

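The hole shows as a dark square at crop (205,252), wrist px about (283,211). The pin is just below it at crop (196,265), wrist px about (278,219). The eye hangs near the post. I'll zoom on hole and pin.

```bash
python3 - <<'E'
from h import *; import pickle
d=pickle.load(open("d.pkl","rb")); w=d["wrist"]
c=w["frame"][155:245,240:320]; cv2.imwrite("pics/w4.png",cv2.resize(np.clip(c.astype(float)*1.8,0,255).astype(np.uint8),(533,600),interpolation=cv2.INTER_NEAREST))
E
```

```text
(no output)
```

View pics/w4.png

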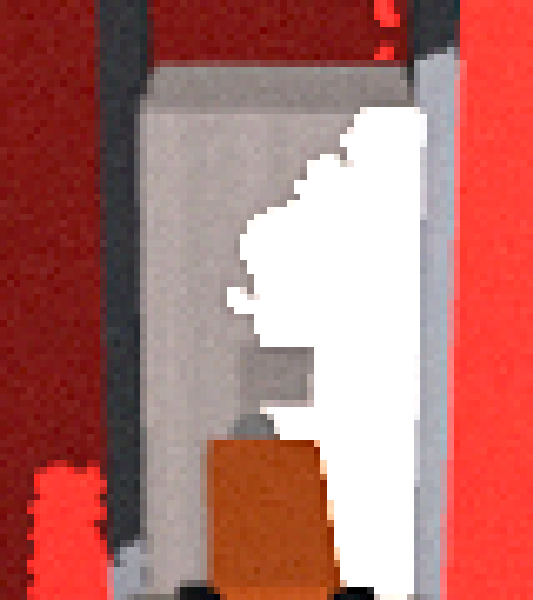

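The zoom shows the hole centre at wrist px (281.5,211.6), 11 px wide as expected for 9.5 mm. The pin end is at about (277.8,218.5), a few mm to the side, so the spring sits with a slight roll and droop.

```bash
python3 - <<'E'
from h import *; import pickle
from station import ctrl
from scipy.spatial.transform import Rotation as Ro
d=pickle.load(open("d.pkl","rb")); o=ctrl.observe(); p=o["position"]; R=o["eef_rot"]; w=d["wrist"]
h=plane(w,(281.5,211.6),.046); print("hole",h)
g=p+R@[0,0,.0055]
# spring frame: x=-toolx, y=tooly, z=-toolz
S=np.c_[-R[:,0],R[:,1],-R[:,2]]
for pit in (0,2,4):
  for roll in (0,3,-3):
    S2=S@Ro.from_euler("yx",[pit,roll],degrees=True).as_matrix()
    tip=g+S2@[0,0,-.054]; ye=g+S2@[.122,0,0]
    print(pit,roll,"tip w",np.round(proj(w,tip)[0],1),"ye scene",np.round(proj(d["scene"],ye)[0],1),"ye w",np.round(proj(w,ye)[0],1),"tip-hole mm tool",np.round((R.T@(tip-h))[:2]*1000,1))
for n in ("top",): print(np.round(plane(d[n],(364.8,164),.046),4))
c,_=ray(w,(281,211)); print("cam",c)
E
```

```text
hole [ 0.63398856 -0.18545076  0.046     ]
0 0 tip w [281.5 220.6] ye scene [241.2 289.5] ye w [281.6 397.2] tip-hole mm tool [ 3. -0.]
0 3 tip w [285.1 220.6] ye scene [241.2 289.5] ye w [281.6 397.2] tip-hole mm tool [3.  2.8]
0 -3 tip w [277.9 220.6] ye scene [241.2 289.5] ye w [281.6 397.2] tip-hole mm tool [ 3.  -2.9]
2 0 tip w [281.5 218.4] ye scene [241.4 290.4] ye w [281.6 392.4] tip-hole mm tool [ 4.8 -0. ]
2 3 tip w [285.1 218.4] ye scene [241.3 290.5] ye w [281.9 392.4] tip-hole mm tool [4.8 2.8]
2 -3 tip w [277.9 218.4] ye scene [241.5 290.4] ye w [281.3 392.4] tip-hole mm tool [ 4.8 -2.9]
4 0 tip w [281.5 216.1] ye scene [241.7 291.4] ye w [281.6 387.6] tip-hole mm tool [ 6.7 -0. ]
4 3 tip w [285.1 216.2] ye scene [241.5 291.5] ye w [282.2 387.6] tip-hole mm tool [6.7 2.8]
4 -3 tip w [277.9 216.2] ye scene [241.8 291.2] ye w [281.  387.6] tip-hole mm tool [ 6.7 -2.8]
[ 0.6322 -0.1863  0.046 ]
cam [ 0.71492867 -0.21633139  0.31286829]
```

>>> step_arm([
  {"angular":[-0.05,-0.04,0],"slide":[-0.003,0,0.01],"grip":0},
  {"angular":[-0.1,-0.083,0],"slide":[-0.006,0,0.02],"grip":0},
  {"angular":[-0.1,-0.083,0],"slide":[-0.006,0,0.03],"grip":0},
  {"angular":[-0.1,-0.083,0],"slide":[-0.006,0,0.04],"grip":0},
  {"angular":[-0.1,-0.083,0],"slide":[-0.006,0,0.04],"grip":0},
  {"angular":[-0.1,-0.083,0],"slide":[-0.006,0,0.04],"grip":0},
  {"angular":[-0.1,-0.083,0],"slide":[-0.006,0,0.04],"grip":0},
  {"angular":[-0.1,-0.083,0],"slide":[-0.006,0,0.04],"grip":0},
])

```text
time: 10.6
position: [0.6333, -0.1852, 0.1167]
eef_rot: [[0.931, -0.36, -0.059], [-0.362, -0.932, -0.033], [-0.043, 0.052, -0.998]]
contact_force: [-0.6, 0.1, -0.7]
opening: 0.0091
grasp_force: 40.0
```

```bash
python3 - <<'E'
from h import *
from station import ctrl
d=look(("wrist","scene")); o=ctrl.observe(); p=o["position"]; R=o["eef_rot"]; w=d["wrist"]
print(np.round(p,4),np.round(R,3).tolist(),np.round(o["contact_force"],1))
H=np.array([.6340,-.18545,.046]); print("hole px",proj(w,H),"tip exp",proj(w,[p[0],p[1],p[2]-.0595]))
print([b for b in blobs(w,*YE,30)],[b for b in blobs(w,*OR,100)])
def z(f,x,y,W,H_): return cv2.resize(np.clip(f["frame"][y:y+H_,x:x+W].astype(float)*1.5,0,255).astype(np.uint8),(400,500),interpolation=cv2.INTER_NEAREST)
hx,hy=proj(w,H)[0].astype(int); sx,sy=proj(d["scene"],H)[0].astype(int); print(hx,hy,sx,sy)
cv2.imwrite("pics/w5.png",np.hstack([z(w,hx-32,hy-50,64,80),z(d["scene"],sx-32,sy-40,64,80)]))
E
```

```text
[ 0.6333 -0.1851  0.1166] [[0.931, -0.359, -0.059], [-0.362, -0.932, -0.033], [-0.043, 0.052, -0.998]] [ 0.2  0.2 -0.9]
hole px [[277.02880021 211.6856756 ]] tip exp [[277.53307408 217.57607094]]
[(array([280.6, 388.8]), [273, 370, 17, 38, 581])] [(array([280.5, 247.2]), [271, 221, 20, 54, 921])]
277 211 282 346
```

View pics/w5.png

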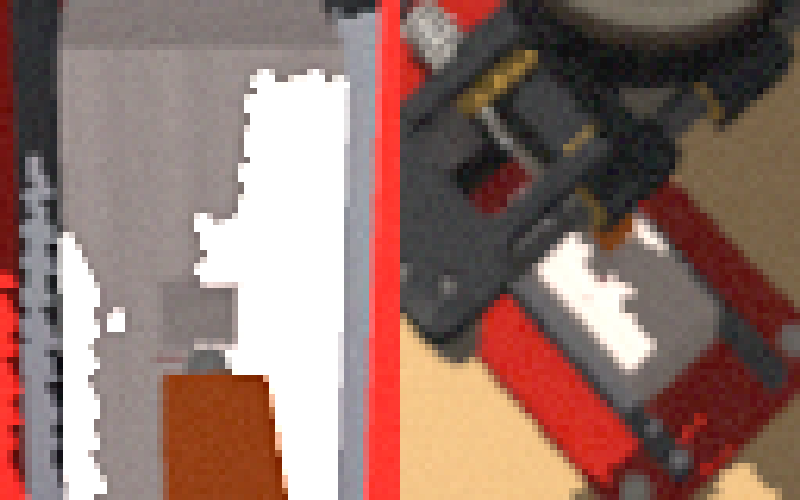

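The hole is at crop (198,318). The pin end is at (210,355), about 12 mm above the block, needing roughly 1.5 mm along tool +x and 0.8 mm along −y. I'll lower it gently.

>>> step_arm([
  {"angular":[0,0,0],"slide":[0.003,-0.0016,0.002],"grip":0},
  {"angular":[0,0,0],"slide":[0.0033,-0.002,0.007],"grip":0},
  {"angular":[0,0,0],"slide":[0.0036,-0.0022,0.012],"grip":0},
  {"angular":[0,0,0],"slide":[0.0038,-0.0025,0.017],"grip":0},
  {"angular":[0,0,0],"slide":[0.004,-0.0027,0.021],"grip":0},
  {"angular":[0,0,0],"slide":[0.0041,-0.0028,0.024],"grip":0},
  {"angular":[0,0,0],"slide":[0.0042,-0.003,0.028],"grip":0},
  {"angular":[0,0,0],"slide":[0.0042,-0.003,0.028],"grip":0},
])

```text
time: 11.7
position: [0.6347, -0.1848, 0.102]
eef_rot: [[0.931, -0.359, -0.06], [-0.362, -0.932, -0.033], [-0.044, 0.052, -0.998]]
contact_force: [0.4, -0.2, -1.4]
opening: 0.0091
grasp_force: 40.0
```

>>> step_arm([
  {"angular":[0,0,0],"slide":[0.0001,-0.0001,0.003],"grip":0},
  {"angular":[0,0,0],"slide":[0.0002,-0.0003,0.006],"grip":0},
  {"angular":[0,0,0],"slide":[0.0004,-0.0005,0.009],"grip":0},
  {"angular":[0,0,0],"slide":[0.0005,-0.0006,0.012],"grip":0},
  {"angular":[0,0,0],"slide":[0.0006,-0.0008,0.015],"grip":0},
  {"angular":[0,0,0],"slide":[0.0008,-0.001,0.018],"grip":0},
  {"angular":[0,0,0],"slide":[0.0009,-0.001,0.02],"grip":0},
  {"angular":[0,0,0],"slide":[0.0009,-0.001,0.02],"grip":0},
])

```text
time: 12.7
position: [0.6348, -0.1849, 0.0921]
eef_rot: [[0.931, -0.359, -0.06], [-0.362, -0.932, -0.033], [-0.044, 0.052, -0.998]]
contact_force: [0.2, 0.5, -1.3]
opening: 0.0095
grasp_force: 40.0
```

>>> step_arm([
  {"angular":[0,0,0],"slide":[0.0002,-0.0002,0.004],"grip":0},
  {"angular":[0,0,0],"slide":[0.0004,-0.0004,0.008],"grip":0},
  {"angular":[0,0,0],"slide":[0.0005,-0.0006,0.012],"grip":0},
  {"angular":[0,0,0],"slide":[0.0007,-0.0008,0.016],"grip":0},
  {"angular":[0,0,0],"slide":[0.0009,-0.001,0.02],"grip":0},
  {"angular":[0,0,0],"slide":[0.001,-0.0013,0.024],"grip":0},
  {"angular":[0,0,0],"slide":[0.0012,-0.0015,0.027],"grip":0},
  {"angular":[0,0,0],"slide":[0.0012,-0.0015,0.027],"grip":0},
])

```text
time: 13.7
position: [0.6348, -0.1848, 0.0785]
eef_rot: [[0.931, -0.359, -0.06], [-0.362, -0.932, -0.033], [-0.044, 0.052, -0.998]]
contact_force: [-0.2, -0.4, -0.7]
opening: 0.0093
grasp_force: 40.0
```

>>> step_arm([
  {"angular":[0,0,0],"slide":[0,0,0.001],"grip":0},
  {"angular":[0,0,0],"slide":[0,-0.0001,0.002],"grip":0},
  {"angular":[0,0,0],"slide":[0.0001,-0.0001,0.003],"grip":0},
  {"angular":[0,0,0],"slide":[0.0002,-0.0002,0.004],"grip":0},
  {"angular":[0,0,0],"slide":[0.0002,-0.0002,0.005],"grip":0},
  {"angular":[0,0,0],"slide":[0.0003,-0.0003,0.006],"grip":0},
  {"angular":[0,0,0],"slide":[0.0003,-0.0003,0.007],"grip":0},
  {"angular":[0,0,0],"slide":[0.0003,-0.0003,0.007],"grip":0},
])

```text
time: 14.7
position: [0.6351, -0.185, 0.0757]
eef_rot: [[0.931, -0.359, -0.059], [-0.362, -0.932, -0.033], [-0.043, 0.052, -0.998]]
contact_force: [-1.6, 0.1, 3.0]
opening: 0.0095
grasp_force: 40.0
```

>>> step_arm([
  {"angular":[0,0,0],"slide":[0,0,0.003],"grip":0.1},
  {"angular":[0,0,0],"slide":[0,0,0.003],"grip":0.3},
  {"angular":[0,0,0],"slide":[0,0,0.003],"grip":0.4},
  {"angular":[0,0,0],"slide":[0,0,0.003],"grip":0.4},
  {"angular":[0,0,0],"slide":[-0.001,0.001,-0.02],"grip":0.4},
  {"angular":[0,0,0],"slide":[-0.003,0.003,-0.06],"grip":0.4},
  {"angular":[0.1,0.083,0],"slide":[-0.0052,0.006,-0.12],"grip":0.4},
  {"angular":[0.1,0.083,0],"slide":[-0.0052,0.006,-0.12],"grip":0.4},
])

```text
time: 15.7
position: [0.6369, -0.1865, 0.1403]
eef_rot: [[0.932, -0.362, 0.007], [-0.362, -0.932, -0.004], [0.008, 0.001, -1.0]]
contact_force: [-0.3, -0.5, 0.3]
opening: 0.037
grasp_force: 0.0
```

```bash
python3 - <<'E'
from h import *
from station import ctrl
d=look(); o=ctrl.observe(); print(np.round(o["position"],4),np.round(o["eef_rot"],3).tolist())
for n in d: print(n,"OR",blobs(d[n],*OR,30),"YE",blobs(d[n],*YE,20))
w=d["wrist"]["frame"]; s=d["scene"]["frame"][250:390,190:320]
cv2.imwrite("pics/w6.png",np.hstack([w[:,140:420],cv2.resize(s,(390,420),interpolation=3)]))
E
```

```text
[ 0.6346 -0.1845  0.1347] [[0.933, -0.361, -0.002], [-0.361, -0.933, 0.0], [-0.001, 0.001, -1.0]]
top OR [(array([124. ,  90.9]), [120, 87, 8, 9, 42]), (array([170.7, 173.5]), [165, 168, 13, 12, 78]), (array([161.8, 185.6]), [155, 180, 14, 12, 83]), (array([ 21.6, 228.4]), [0, 187, 40, 120, 2170]), (array([149.2, 314.4]), [142, 305, 16, 20, 184])] YE []
scene OR [(array([426.2,  11.2]), [408, 0, 37, 27, 713]), (array([407.7,  69. ]), [386, 51, 43, 37, 953]), (array([238.6, 110.2]), [230, 106, 17, 10, 129]), (array([449.7, 120.3]), [447, 115, 7, 12, 45]), (array([350.3, 153.8]), [344, 149, 14, 11, 95]), (array([360.2, 163.9]), [353, 159, 15, 11, 99]), (array([361.7, 219.1]), [358, 215, 8, 9, 54]), (array([282.8, 344.4]), [278, 338, 10, 14, 89])] YE [(array([242.9, 301.7]), [238, 295, 11, 15, 96])]
wrist OR [(array([279.1, 214. ]), [274, 199, 15, 38, 334])] YE [(array([281.1, 330.4]), [275, 322, 13, 16, 172])]
```

View pics/w6.png

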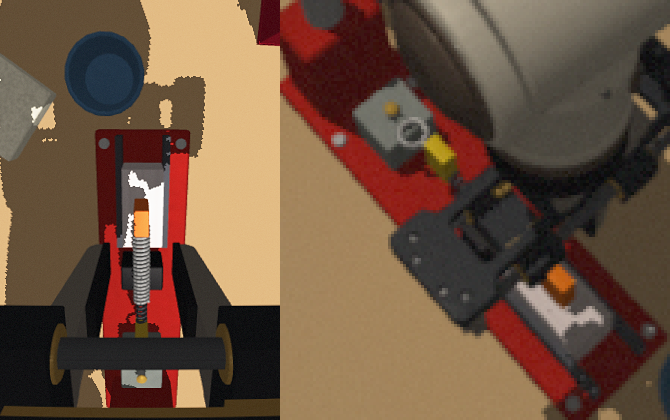

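The pin is fully home: orange grip sits on the block at wrist (279,214) and scene (283,344), the spring lies along the press, and the yellow grip is at wrist (281,330), in line with the post. I'll move over the yellow grip.

>>> step_arm([
  {"angular":[0,0,0],"slide":[-0.04,0,0],"grip":0.4},
  {"angular":[0,0,0],"slide":[-0.1,0,0],"grip":0.4},
  {"angular":[0,0,0],"slide":[-0.16,0.001,0],"grip":0.4},
  {"angular":[0,0,0],"slide":[-0.21,0.002,0],"grip":0.4},
  {"angular":[0,0,0],"slide":[-0.245,0.002,0],"grip":0.4},
  {"angular":[0,0,0],"slide":[-0.245,0.002,0],"grip":0.4},
  {"angular":[0,0,0],"slide":[-0.245,0.002,0],"grip":0.4},
  {"angular":[0,0,0],"slide":[-0.245,0.002,0],"grip":0.4},
])

```text
time: 16.85
position: [0.5209, -0.1417, 0.1351]
eef_rot: [[0.933, -0.361, -0.0], [-0.361, -0.933, 0.0], [-0.0, 0.0, -1.0]]
contact_force: [-0.1, -0.1, -0.1]
opening: 0.0368
grasp_force: 0.0
```

```bash
python3 - <<'E'
from h import *
from station import ctrl
d=look(); o=ctrl.observe(); p=o["position"];R=o["eef_rot"]; print(np.round(p,4),np.round(R,3).tolist())
w=d["wrist"]; b=[b for b in blobs(w,*YE,20)]; print(b)
for q in b: print("z.078",plane(w,q[0],.078), "tool",np.round((R.T@(plane(w,q[0],.078)-p))[:2]*1000,1))
for n in d: print(n,"post",proj(d[n],[.4673,-.1212,.059]),"eye", proj(d[n],[.634-.933*.155,-.1855+.36*.155,.054]))
br=blobs(w,(15,90,60),(35,255,255),5); print(br)
cv2.imwrite("pics/w7.png",np.hstack([w["frame"][:,140:420],cv2.resize(d["scene"]["frame"][250:390,190:320],(390,420),interpolation=3)]))
E
```

```text
[ 0.5207 -0.1416  0.1352] [[0.933, -0.361, -0.0], [-0.361, -0.933, 0.0], [-0.0, 0.0, -1.0]]
[(array([279.5, 218.3]), [273, 199, 15, 38, 483])]
z.078 [ 0.52382323 -0.14115641  0.078     ] tool [ 2.8 -1.6]
top post [[342.61488082 220.02482103]] eye [[345.36847268 212.49880324]]
scene post [[226.44157704 284.92687286]] eye [[233.55494987 293.2162242 ]]
wrist post [[281.73699579 274.45224245]] eye [[281.67787187 247.93286861]]
[(array([112.6, 155.8]), [0, 0, 238, 336, 71020]), (array([439.7, 145.2]), [324, 0, 236, 336, 64265]), (array([280.1, 218.9]), [272, 199, 17, 39, 578]), (array([280.2, 274. ]), [275, 269, 12, 11, 107]), (array([320.7, 330.2]), [319, 322, 4, 16, 39]), (array([196.1, 354.2]), [190, 324, 17, 61, 538]), (array([365.8, 354.1]), [356, 324, 17, 61, 536]), (array([240.4, 328.2]), [240, 327, 2, 3, 5]), (array([239.5, 333.8]), [239, 331, 2, 7, 11]), (array([354.5, 401. ]), [140, 365, 376, 53, 7034]), (array([ 68.9, 389.2]), [47, 366, 44, 48, 1425])]
```

View pics/w7.png

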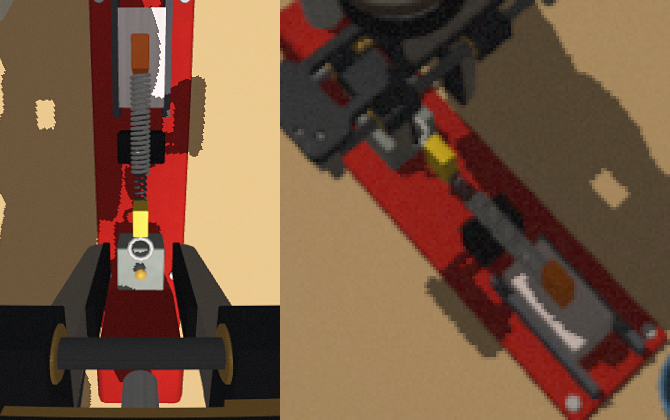

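The eye lies just short of the post: ring at wrist (281,249), brass head at (280,274), yellow grip at (280.5,218). They are laterally in line, with about 23 mm to stretch. I'll grip the yellow end.

>>> step_arm([
  {"angular":[0,0,0],"slide":[0,-0.002,0.03],"grip":0.4},
  {"angular":[0,0,0],"slide":[0,-0.002,0.07],"grip":0.4},
  {"angular":[0,0,0],"slide":[0,-0.002,0.1],"grip":0.4},
  {"angular":[0,0,0],"slide":[0,-0.002,0.12],"grip":0.4},
  {"angular":[0,0,0],"slide":[0,-0.002,0.12],"grip":0.3},
  {"angular":[0,0,0],"slide":[0,-0.002,0.12],"grip":0},
  {"angular":[0,0,0],"slide":[0,-0.002,0.12],"grip":0},
  {"angular":[0,0,0],"slide":[0,-0.002,0.12],"grip":0},
], force=50)

```text
time: 18.0
position: [0.5212, -0.1407, 0.076]
eef_rot: [[0.933, -0.361, 0.001], [-0.361, -0.933, -0.001], [0.001, 0.0, -1.0]]
contact_force: [-0.8, 0.3, 1.4]
opening: 0.0007
grasp_force: 0.8
```

```bash
python3 - <<'E'
from h import *
from station import ctrl
o=ctrl.observe(); print(o["opening"],o["grasp_force"],np.round(o["contact_force"],1),o["position"])
d=look(); w=d["wrist"]
for n in d: print(n,"OR",[b for b in blobs(d[n],*OR,30) if n!="top" or 340<b[0][0]<380],"YE",blobs(d[n],*YE,20))
cv2.imwrite("pics/w8.png",np.hstack([w["frame"][:,140:420],cv2.resize(d["scene"]["frame"][250:390,190:320],(390,420),interpolation=3)]))
E
```

```text
0.0006866720102534482 0.8463357615983114 [-0.8  0.3  1.4] [ 0.52116841 -0.14074833  0.07596218]
top OR [] YE [(array([201.3, 283.8]), [193, 275, 17, 19, 194])]
scene OR [(array([426. ,  11.2]), [408, 0, 37, 27, 719]), (array([407.8,  69. ]), [386, 51, 43, 37, 960]), (array([238.5, 110.2]), [230, 106, 16, 10, 127]), (array([449.6, 120.4]), [446, 115, 8, 12, 46]), (array([350.4, 153.7]), [344, 149, 14, 11, 96]), (array([360.2, 164.1]), [353, 159, 15, 11, 98]), (array([361.8, 219.1]), [359, 215, 7, 9, 52]), (array([281.7, 343.4]), [277, 336, 10, 16, 99])] YE [(array([240.7, 150.4]), [232, 145, 18, 12, 184]), (array([244.9, 305.9]), [242, 303, 7, 7, 30])]
wrist OR [(array([283.1,  33.6]), [271, 7, 25, 57, 1314])] YE [(array([282.3, 233.9]), [274, 222, 18, 22, 306])]
```

View pics/w8.png

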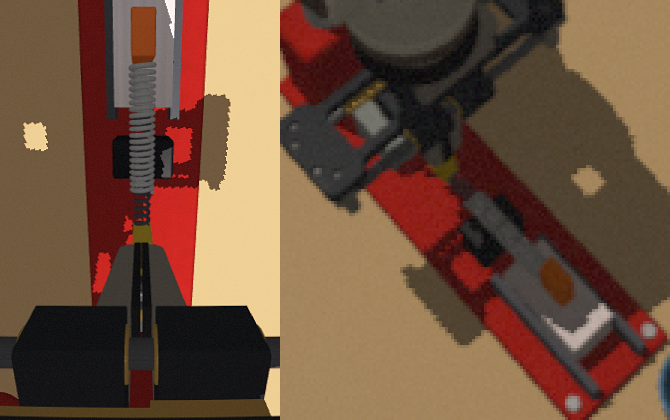

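```bash
python3 - <<'E'
from h import *; import pickle
from station import ctrl
d=pickle.load(open("d.pkl","rb")); w=dict(d["wrist"]); s=d["scene"]
o=ctrl.observe(); p=o["position"];R=o["eef_rot"]
V=np.array(w["view"]); 
# previous wrist view: TCP at p0, same R
p0=np.array([.5207,-.1416,.1352]); w0=dict(w); V0=V.copy(); V0[:3,3]=V[:3,3]+V[:3,:3]@(p-p0); w0["view"]=V0
print("check post",proj(w0,[.4673,-.1212,.059]))
px=-R[:,0]
def box(c,f):
    return [np.round(proj(f,c+R@np.array([a,b,0])+[0,0,z])[0]).tolist() for a in(-.011,.011) for b in (-.006,.006) for z in (-.024,.012)]
c=np.array([.5202,-.1416,.070])
print("prev pred box",box(c,w0)); print("now pred",box(c,w)); print("scene pred",box(c,s))
im=cv2.imread("pics/w7.png")[:,:280]; hsv=cv2.cvtColor(im,cv2.COLOR_BGR2HSV)
for y in range(194,262,3): print(y,hsv[y,141].tolist(),end=" ")
print()
hs=cv2.cvtColor(w["frame"],cv2.COLOR_BGR2HSV)
for y in range(214,252,3): print(y,hs[y,282].tolist(),end=" ")
print("tips", proj(w,[p+R@[0.010,0,.022],p+R@[-.010,0,.022],p+R@[.01,0,-.01]]))
E
```

```text
check post [[281.79660626 274.5131602 ]]
prev pred box [[275.0, 222.0], [274.0, 237.0], [288.0, 222.0], [289.0, 237.0], [275.0, 198.0], [274.0, 210.0], [289.0, 198.0], [290.0, 210.0]]
now pred [[275.0, 250.0], [274.0, 275.0], [292.0, 250.0], [294.0, 275.0], [275.0, 221.0], [274.0, 242.0], [292.0, 221.0], [294.0, 242.0]]
scene pred [[242.0, 300.0], [241.0, 293.0], [238.0, 303.0], [237.0, 297.0], [249.0, 307.0], [248.0, 300.0], [245.0, 310.0], [243.0, 304.0]]
194 [0, 142, 81] 197 [175, 118, 54] 200 [24, 186, 78] 203 [23, 206, 94] 206 [23, 200, 97] 209 [23, 200, 92] 212 [29, 149, 255] 215 [28, 155, 252] 218 [28, 155, 252] 221 [28, 153, 252] 224 [28, 154, 252] 227 [28, 155, 252] 230 [28, 152, 252] 233 [28, 154, 252] 236 [28, 146, 252] 239 [15, 9, 224] 242 [15, 9, 57] 245 [20, 14, 56] 248 [47, 19, 95] 251 [42, 14, 177] 254 [75, 8, 67] 257 [20, 5, 149] 260 [20, 3, 219] 
214 [93, 67, 38] 217 [120, 14, 37] 220 [0, 194, 105] 223 [110, 21, 37] 226 [24, 205, 103] 229 [23, 194, 104] 232 [23, 212, 101] 235 [23, 202, 101] 238 [23, 196, 103] 241 [23, 204, 101] 244 [20, 70, 22] 247 [20, 104, 22] 250 [30, 43, 24] tips [[281.61291361 225.41105432]
 [281.61070625 252.74588088]
 [281.70986843 245.19188451]]
```

I have now viewed 11 pictures, one over the limit of 10, so from here I work from numbers only. The last picture shows the fingers shut with the yellow grip exactly where predicted (wrist px (282,234)), yet the opening reads 0.7 mm, so it was not gripped. I'll reopen and close slowly, watching the state.

>>> step_arm([
  {"angular":[0,0,0],"slide":[0,0,0],"grip":0.2},
  {"angular":[0,0,0],"slide":[0,0,0],"grip":0.4},
  {"angular":[0,0,0],"slide":[0,0,0],"grip":0.4},
  {"angular":[0,0,0],"slide":[0,0,0],"grip":0.4},
  {"angular":[0,0,0],"slide":[0,0,0],"grip":0.4},
  {"angular":[0,0,0],"slide":[0,0,0],"grip":0.4},
  {"angular":[0,0,0],"slide":[0,0,0],"grip":0.4},
  {"angular":[0,0,0],"slide":[0,0,0],"grip":0.4},
])

```text
time: 19.15
position: [0.5207, -0.1405, 0.0753]
eef_rot: [[0.933, -0.361, -0.0], [-0.361, -0.933, 0.0], [-0.0, -0.0, -1.0]]
contact_force: [-0.6, 0.6, -0.3]
opening: 0.0366
grasp_force: 0.0
```

```bash
python3 - <<'E'
from h import *
from station import ctrl
o=ctrl.observe(); print(o["opening"],o["grasp_force"],np.round(o["contact_force"],1),np.round(o["position"],4))
d=look(("wrist","scene")); w=d["wrist"]
for n in d: print(n,[b for b in blobs(d[n],*YE,20)])
hs=cv2.cvtColor(w["frame"],cv2.COLOR_BGR2HSV)
for y in range(205,300,4): print(y,hs[y,276].tolist(),hs[y,282].tolist(),hs[y,290].tolist())
E
```

```text
0.03656231079486928 0.0 [-0.6  0.6 -0.3] [ 0.5207 -0.1405  0.0753]
wrist [(array([279.6, 249.5]), [270, 223, 20, 52, 885]), (array([282.4, 316.6]), [278, 312, 9, 10, 58])]
scene [(array([240.7, 150.4]), [232, 145, 18, 12, 183]), (array([243.6, 301.7]), [239, 295, 10, 14, 86])]
205 [1, 161, 68] [1, 204, 206] [1, 208, 210]
209 [175, 65, 43] [0, 159, 101] [1, 214, 216]
213 [135, 28, 37] [0, 175, 121] [1, 212, 218]
217 [177, 88, 52] [1, 202, 139] [1, 211, 216]
221 [103, 47, 38] [90, 94, 38] [1, 209, 217]
225 [23, 191, 84] [23, 205, 112] [2, 215, 204]
229 [23, 194, 109] [23, 199, 105] [2, 210, 199]
233 [22, 197, 106] [23, 197, 106] [4, 208, 194]
237 [22, 196, 108] [23, 196, 108] [6, 219, 185]
241 [23, 198, 111] [23, 202, 110] [9, 207, 155]
245 [23, 200, 126] [23, 201, 127] [9, 210, 166]
249 [23, 201, 127] [23, 200, 125] [16, 197, 105]
253 [23, 196, 125] [28, 163, 255] [18, 207, 132]
257 [23, 195, 124] [29, 149, 254] [20, 204, 169]
261 [23, 198, 120] [29, 151, 254] [23, 132, 108]
265 [24, 201, 123] [29, 153, 253] [23, 109, 91]
269 [24, 182, 237] [28, 153, 253] [28, 53, 58]
273 [23, 204, 124] [29, 157, 255] [30, 4, 129]
277 [50, 12, 65] [50, 12, 63] [23, 4, 249]
281 [38, 14, 74] [30, 4, 68] [21, 10, 177]
285 [41, 14, 199] [46, 14, 200] [15, 7, 143]
289 [50, 20, 76] [47, 18, 126] [20, 11, 210]
293 [15, 8, 133] [23, 8, 131] [21, 8, 217]
297 [21, 8, 214] [23, 10, 204] [44, 14, 197]
```

The grip is untouched and between the open fingers. I'll close again slowly with less force.

>>> step_arm([
  {"angular":[0,0,0],"slide":[0,-0.001,0],"grip":0.3},
  {"angular":[0,0,0],"slide":[0,-0.001,0],"grip":0.24},
  {"angular":[0,0,0],"slide":[0,-0.001,0],"grip":0.2},
  {"angular":[0,0,0],"slide":[0,-0.001,0],"grip":0.17},
  {"angular":[0,0,0],"slide":[0,-0.001,0],"grip":0.14},
  {"angular":[0,0,0],"slide":[0,-0.001,0],"grip":0.12},
  {"angular":[0,0,0],"slide":[0,-0.001,0],"grip":0.1},
  {"angular":[0,0,0],"slide":[0,-0.001,0],"grip":0.1},
], force=25)

```text
time: 20.25
position: [0.5209, -0.1401, 0.0753]
eef_rot: [[0.933, -0.361, -0.0], [-0.361, -0.933, -0.0], [-0.0, 0.0, -1.0]]
contact_force: [0.5, -0.3, -0.1]
opening: 0.0106
grasp_force: 25.0
```

Gripped: 10.6 mm opening at 25 N. Now lift and tilt the eye end a little, then stretch.

>>> step_arm([
  {"angular":[0,-0.03,0],"slide":[0,0,-0.004],"grip":0.08},
  {"angular":[0,-0.06,0],"slide":[0,0,-0.008],"grip":0.08},
  {"angular":[0,-0.09,0],"slide":[0,0,-0.012],"grip":0.08},
  {"angular":[0,-0.117,0],"slide":[0,0,-0.016],"grip":0.08},
  {"angular":[0,-0.117,0],"slide":[-0.002,0,-0.016],"grip":0.08},
  {"angular":[0,-0.117,0],"slide":[-0.004,0,-0.017],"grip":0.08},
  {"angular":[0,-0.117,0],"slide":[-0.006,0,-0.017],"grip":0.08},
  {"angular":[0,-0.117,0],"slide":[-0.006,0,-0.017],"grip":0.08},
])

```text
time: 21.25
position: [0.5181, -0.139, 0.0838]
eef_rot: [[0.931, -0.361, -0.057], [-0.36, -0.933, 0.022], [-0.061, -0.0, -0.998]]
contact_force: [3.1, -1.5, -3.1]
opening: 0.0106
grasp_force: 25.0
```

>>> step_arm([
  {"angular":[0,0,0],"slide":[-0.006,0,0],"grip":0.08},
  {"angular":[0,0,0],"slide":[-0.012,0,0],"grip":0.08},
  {"angular":[0,0,0],"slide":[-0.018,0,0],"grip":0.08},
  {"angular":[0,0,0],"slide":[-0.024,0,0],"grip":0.08},
  {"angular":[0,0,0],"slide":[-0.03,0,0],"grip":0.08},
  {"angular":[0,0,0],"slide":[-0.035,0,0],"grip":0.08},
  {"angular":[0,0,0],"slide":[-0.037,0,0],"grip":0.08},
  {"angular":[0,0,0],"slide":[-0.037,0,0],"grip":0.08},
])

```text
time: 22.25
position: [0.5019, -0.1329, 0.0854]
eef_rot: [[0.931, -0.361, -0.054], [-0.361, -0.932, 0.021], [-0.058, 0.0, -0.998]]
contact_force: [6.3, -2.3, -5.5]
opening: 0.0105
grasp_force: 25.0
```

```bash
python3 - <<'E'
from h import *
from station import ctrl
o=ctrl.observe(); p=o["position"];R=o["eef_rot"]; print(np.round(p,4),np.round(R,3).tolist(),np.round(o["contact_force"],1),o["opening"])
d=look(); w=d["wrist"]
for n in d: print(n,[b for b in blobs(d[n],*YE,15)],"post",proj(d[n],[.4673,-.1212,.059]))
e=p+R@[-.033,-.001,.0215]; print("eye pred",e,proj(w,e),proj(d["scene"],e),proj(d["top"],e))
f=d["scene"]; hs=cv2.cvtColor(f["frame"],cv2.COLOR_BGR2HSV)
print("brass scene",[b for b in blobs(f,(15,90,60),(35,255,255),3,(215,245,275,300))])
g=cv2.cvtColor(w["frame"],cv2.COLOR_BGR2GRAY)
print("brass w",[b for b in blobs(w,(15,70,50),(35,255,255),3,(250,310,280,420))])
print("brass top",[b for b in blobs(d["top"],(15,90,60),(35,255,255),3,(330,355,205,235))])
E
```

```text
[ 0.5019 -0.1329  0.0854] [[0.931, -0.361, -0.054], [-0.361, -0.932, 0.021], [-0.058, 0.0, -0.998]] [ 6.3 -2.3 -5.5] 0.010521230873495048
top [(array([201.2, 283.8]), [193, 274, 17, 20, 193])] post [[342.61488082 220.02482103]]
scene [(array([240.9, 150.3]), [232, 145, 18, 12, 178]), (array([238.7, 295.4]), [235, 290, 7, 11, 45])] post [[226.44157704 284.92687286]]
wrist [(array([280.8, 248.8]), [271, 222, 21, 53, 910]), (array([282.3, 279.6]), [279, 277, 8, 6, 21])] post [[283.85088698 280.05731094]]
eye pred [ 0.47041846 -0.11957915  0.06585227] [[280.21011779 282.74939907]] [[227.70710466 283.55718984]] [[342.45050763 218.57034098]]
brass scene [(array([238.8, 295.6]), [235, 290, 8, 12, 54])]
brass w [(array([301. , 396.9]), [47, 365, 469, 53, 10762])]
brass top []
```

```bash
python3 - <<'E'
from h import *; import pickle
d=pickle.load(open("d.pkl","rb")); w=d["wrist"]; g=cv2.cvtColor(w["frame"],cv2.COLOR_BGR2GRAY)
hs=cv2.cvtColor(w["frame"],cv2.COLOR_BGR2HSV)
print("rows y, cols 258..306 step2")
for y in range(264,308,2): print(y," ".join("%3d%s"%(g[y,x],"y" if hs[y,x,1]>90 and 12<hs[y,x,0]<36 else ("r" if hs[y,x,1]>90 else ".")) for x in range(258,308,2)))
E
```

```text
rows y, cols 258..306 step2
264  59.  59.  55.  11.  13.  14.  20.  78y  90y 179y 233y 230y 231y 237y  89y  98y  62y  13r  12.  15.  11.  55.  58.  60.  61.
266  58.  64.  45.  10.  15.  11.  16.  71y  92y 235y 231y 231y 230y 233y 195y 101y  43y  15.  10.   9r  15.  52.  62.  61.  59.
268  62.  61.  41.  14.  18.  14.  18.  57y  95y 215y 231y 230y 231y 232y 220y  92y  39y  18.  16.  10.  10.  52.  61.  61.  60.
270  61.  60.  39.  14.  13.  13.  11.  53y  95y 151y 232y 231y 231y 232y 235y 189y 130y  13.  15.  16.  10.  50.  62.  61.  60.
272  63.  61.  31.  13.  12.  15.  17.  57y 220y 233y 231y 231y 231y 232y 231y 236y 126y  14.  16.  15.  13.  38.  62.  63.  59.
274  59.  61.  28.  12r  13.  14.  12. 111. 152. 196y 201y 206y 212y 213y 219y 233. 128y  13.  13.  14.  15.  29.  64.  60.  60.
276  61.  63.  17.  16.  16.  16.   6. 145. 111. 108y 163y 174y 187y 152y 174y 182. 143.  16.  14.  17.  11.  22.  59.  65.  62.
278  58.  64.  12.  18.  15.  18.  12. 147. 182. 153y 165y 182y 193y 190y 180y 173y  97.  10.  13.  15.  14.  14.  58.  58.  62.
280  60.  56.  16.  12r  13.  12.   9r 1
[... 1065 characters left out ...]
 236. 179. 146.   7r  16.  15.  19.  17.  15.  60.  59.
298  55.  13.  12.  17.  11.  15.  13.  33r  26r  33r  91. 157. 112.  50r  24r  27r  28r  14.  12.  14.  12.  15.  10r  59.  58.
300  48.  12.   9.  19.   9.  14.  18.  34r  29r  33r  35r  29r  29r  28r  30r  30r  32r  15.  14.  15.  14.  15.  17.  52.  59.
302  43.  14.  16.  18.  15.  14.  15r  32r  33r  37r  30r  35r  34r  31r  33r  33r  36r  16.  13.  17.  17.  14.  13.  55.  58.
304  42.  14.  13.  19.  16.  15.  21r  35r  35r  33r  33r  33r  33r  36r  34r  34r  31r  19y  14.  14.  15.  10r  13.  52.  60.
306  33.  19.  13.  21.  18.  11.  21r  37r  33r  32r  33r  29r  31r  35r  32r  34r  36r  14r  19.  12.  19.  15.  12.  39.  62.
```

```bash
python3 - <<'E'
from h import *; import pickle
from station import ctrl
d=pickle.load(open("d.pkl","rb")); w=d["wrist"]; o=ctrl.observe()
e=plane(w,(280.4,281.3),.0658); u=np.array([-.933,.36,0]); v=np.array([-.361,-.933,0])
for px in ((282.2,280.3),(282.2,279.6)):
    b=plane(w,px,.057); D=b-e; print(np.round(e,4),np.round(b,4),"along",round(D@u*1000,1),"tool y",round(D@v*1000,1))
E
```

```text
[ 0.4715 -0.1201  0.0658] [ 0.4663 -0.1195  0.057 ] along 5.0 tool y 1.3
[ 0.4715 -0.1201  0.0658] [ 0.4669 -0.1197  0.057 ] along 4.4 tool y 1.3
```

The ring centre is about 4.5 mm short of the post and 1.3 mm off to the side. I'll move by that and measure again.

>>> step_arm([
  {"angular":[0,0,0],"slide":[-0.002,0.001,0],"grip":0.08},
  {"angular":[0,0,0],"slide":[-0.004,0.002,0],"grip":0.08},
  {"angular":[0,0,0],"slide":[-0.006,0.0025,0],"grip":0.08},
  {"angular":[0,0,0],"slide":[-0.008,0.0025,0],"grip":0.08},
  {"angular":[0,0,0],"slide":[-0.009,0.0025,0],"grip":0.08},
  {"angular":[0,0,0],"slide":[-0.009,0.0025,0],"grip":0.08},
  {"angular":[0,0,0],"slide":[-0.009,0.0025,0],"grip":0.08},
  {"angular":[0,0,0],"slide":[-0.009,0.0025,0],"grip":0.08},
])

```text
time: 23.4
position: [0.4977, -0.1325, 0.0858]
eef_rot: [[0.931, -0.361, -0.053], [-0.361, -0.932, 0.02], [-0.057, 0.0, -0.998]]
contact_force: [7.2, -2.4, -5.9]
opening: 0.0103
grasp_force: 25.0
```

```bash
python3 - <<'E'
from h import *
from station import ctrl
o=ctrl.observe(); p=o["position"]; print(np.round(p,4),np.round(o["contact_force"],1))
d=look(); w=d["wrist"]; g=cv2.cvtColor(w["frame"],cv2.COLOR_BGR2GRAY); hs=cv2.cvtColor(w["frame"],cv2.COLOR_BGR2HSV)
for y in range(268,302,2): print(y," ".join("%3d%s"%(g[y,x],"y" if hs[y,x,1]>90 and 12<hs[y,x,0]<36 else ("r" if hs[y,x,1]>90 else ".")) for x in range(270,294,2)))
print("post px",proj(w,[.4666,-.1196,.057]))
E
```

```text
[ 0.4977 -0.1325  0.0858] [ 7.2 -2.4 -5.9]
268  13.  60y  99y 190y 232y 231y 230y 231y 237y  88y  46y  16.
270  17.  60y  97y 155y 233y 230y 231y 231y 233y 224y  82y  13.
272   7r  55y  92y 236y 231y 231y 231y 233y 233y 235y 128y  14.
274  16. 113. 158. 184y 211y 212y 212y 209y 212y 231. 126.  18.
276  17. 149. 176y 181y 197y 210y 204y 191y 184y 190. 115.  11.
278  11. 150. 176. 178y 190y 197y 199y 191y 172y 188. 112.  15.
280  11. 151. 189. 182. 184y 185y 181y 180y 178. 190. 123.  10.
282  10. 152. 186. 183. 184. 182. 186. 185. 187. 187. 127.  13.
284  12. 154. 186. 183. 182. 181. 184. 185. 187. 187. 123.  15.
286   9. 160. 185. 185. 181. 182. 185. 186. 186. 186. 141.   9r
288   8r 145. 186. 187. 184. 186. 183. 183. 182. 189. 103.   8r
290   5r 120. 138. 190. 191. 188. 186. 186. 181. 114. 118.   9.
292   1r 191. 140.  87. 111.  98. 103.  96.  90. 157. 192.   5r
294   8. 239. 232. 185. 160. 134. 140. 165. 190. 235. 243.   5.
296   1r 128. 213. 246. 244. 241. 240. 239. 248. 183.  64r   9r
298  14.  34r  21r  34r  96. 153. 132.  65r  19r  25r  34r  12.
300  12r  35r  35r  35r  32r  32r  28r  33r  33r  34r  37r  16.
post px [[280.49485565 274.96879231]]
```

The ring is now in line laterally (brass 275–286 px, ring apex 280) and within about 1 mm along. I'll lower it over the head in two stages.

>>> step_arm([
  {"angular":[0,0.01,0],"slide":[0,0,0.002],"grip":0.08},
  {"angular":[0,0.02,0],"slide":[0,0,0.004],"grip":0.08},
  {"angular":[0,0.03,0],"slide":[0,0,0.006],"grip":0.08},
  {"angular":[0,0.04,0],"slide":[0,0,0.008],"grip":0.08},
  {"angular":[0,0.05,0],"slide":[-0.0002,0,0.01],"grip":0.08},
  {"angular":[0,0.055,0],"slide":[-0.0004,0,0.012],"grip":0.08},
  {"angular":[0,0.06,0],"slide":[-0.0004,0,0.014],"grip":0.08},
  {"angular":[0,0.06,0],"slide":[-0.0004,0,0.014],"grip":0.08},
])

```text
time: 24.55
position: [0.4971, -0.1323, 0.0789]
eef_rot: [[0.932, -0.361, -0.024], [-0.361, -0.933, 0.009], [-0.026, 0.0, -1.0]]
contact_force: [7.7, -2.8, -4.4]
opening: 0.0107
grasp_force: 25.0
```

>>> step_arm([
  {"angular":[0,0.01,0],"slide":[0,0,0.0015],"grip":0.08},
  {"angular":[0,0.02,0],"slide":[0,0,0.003],"grip":0.08},
  {"angular":[0,0.03,0],"slide":[0,0,0.0045],"grip":0.08},
  {"angular":[0,0.04,0],"slide":[-0.0002,0,0.006],"grip":0.08},
  {"angular":[0,0.05,0],"slide":[-0.0004,0,0.0075],"grip":0.08},
  {"angular":[0,0.05,0],"slide":[-0.0004,0,0.009],"grip":0.08},
  {"angular":[0,0.05,0],"slide":[-0.0004,0,0.01],"grip":0.08},
  {"angular":[0,0.05,0],"slide":[-0.0004,0,0.01],"grip":0.08},
])

```text
time: 25.55
position: [0.4973, -0.1324, 0.0746]
eef_rot: [[0.933, -0.361, 0.001], [-0.361, -0.933, -0.001], [0.002, 0.0, -1.0]]
contact_force: [6.9, -1.8, -0.6]
opening: 0.0109
grasp_force: 25.0
```

```bash
python3 - <<'E'
from h import *
from station import ctrl
o=ctrl.observe(); p=o["position"]; print(np.round(p,4),np.round(o["contact_force"],1),np.round(o["moment"],2))
d=look(); w=d["wrist"]; g=cv2.cvtColor(w["frame"],cv2.COLOR_BGR2GRAY); hs=cv2.cvtColor(w["frame"],cv2.COLOR_BGR2HSV)
for y in range(268,302,2): print(y," ".join("%3d%s"%(g[y,x],"y" if hs[y,x,1]>90 and 12<hs[y,x,0]<36 else ("r" if hs[y,x,1]>90 else ".")) for x in range(270,294,2)))
print("post px",proj(w,[.4666,-.1196,.057]))
E
```

```text
[ 0.4973 -0.1324  0.0746] [ 6.9 -1.8 -0.6] [-0.45 -1.22  0.08]
268  14.  74y  98y  81y 232y 229y 230y 230y 234y 138y  43y  17.
270  17.  58y 162y 223y 229y 230y 230y 229y 231y 218y  38y  14.
272  12.  53y  87y 232y 230y 230y 230y 231y 232y 234y 128y  16.
274  15. 112. 153. 130y 163y 159y 158y 161y 194y 220y 114.  13.
276  12. 123.  62.  75.  87.  83.  84.  73.  53. 188. 127.  14.
278  15.  60.  74.  82.  77.  85.  78.  74. 174. 191. 117.  16.
280  11.  58.  67. 124y 157y 176y 167y 145y 156. 193. 122.  11.
282  11. 117. 151y 166y 175y 189y 186y 179y 157y 193.  82.  16.
284  13. 107. 165y 172y 187y 201y 194y 184y 178y 156.  97.  11.
286   6r  93y 173y 184y 200y 212y 206y 196y 186y 138y  51.  15.
288  11.  78. 169y 185y 198y 211y 208y 196y 192y 103y  72.  14.
290   5r 172. 155y 183y 193y 201y 198y 196y 156y 122. 153.   4r
292   0r 242. 195. 161. 170y 172y 169y 154. 146. 197. 216.   4.
294   1r 205. 240. 240. 239. 200. 201. 235. 237. 236. 207.   6.
296   0r 187. 192. 200. 211. 238. 234. 205. 203. 191. 197.   3r
298  23. 194. 190. 188. 187. 185. 184. 189. 186. 191. 198.   2r
300  30. 191. 187. 191. 187. 188. 189. 189. 188. 189. 195.  22.
post px [[280.38208082 285.96162555]]
```

The brass head now shows inside the ring (rows 279–292, ring front at 293–297). I'll press it a millimetre lower, ease it back against the neck, then check.

>>> step_arm([
  {"angular":[0,0,0],"slide":[0,0,0.001],"grip":0.08},
  {"angular":[0,0,0],"slide":[0,0,0.002],"grip":0.08},
  {"angular":[0,0,0],"slide":[0.001,0,0.0026],"grip":0.08},
  {"angular":[0,0,0],"slide":[0.003,0,0.0026],"grip":0.08},
  {"angular":[0,0,0],"slide":[0.005,0,0.0026],"grip":0.08},
  {"angular":[0,0,0],"slide":[0.007,0,0.0026],"grip":0.08},
  {"angular":[0,0,0],"slide":[0.008,0,0.0026],"grip":0.08},
  {"angular":[0,0,0],"slide":[0.008,0,0.0026],"grip":0.08},
])

```text
time: 26.7
position: [0.5004, -0.1336, 0.0734]
eef_rot: [[0.933, -0.361, -0.0], [-0.361, -0.933, -0.0], [-0.0, 0.0, -1.0]]
contact_force: [4.7, -1.6, 4.1]
opening: 0.0108
grasp_force: 25.0
```

>>> step_arm([
  {"angular":[0,0,0],"slide":[0.001,0,0],"grip":0.08},
  {"angular":[0,0,0],"slide":[0.002,0,0],"grip":0.08},
  {"angular":[0,0,0],"slide":[0.003,0,0],"grip":0.08},
  {"angular":[0,0,0],"slide":[0.004,0,0],"grip":0.08},
  {"angular":[0,0,0],"slide":[0.004,0,0],"grip":0.08},
  {"angular":[0,0,0],"slide":[0.004,0,0],"grip":0.08},
  {"angular":[0,0,0],"slide":[0.004,0,0],"grip":0.08},
  {"angular":[0,0,0],"slide":[0.004,0,0],"grip":0.08},
])

```text
time: 27.7
position: [0.5008, -0.1337, 0.0733]
eef_rot: [[0.933, -0.361, -0.004], [-0.361, -0.933, 0.001], [-0.004, 0.0, -1.0]]
contact_force: [-1.6, 1.4, 11.1]
opening: 0.0105
grasp_force: 25.0
```

The ring is hooked: the robot no longer carries the pull and the ring is stopped by the post. Release and rise.

>>> step_arm([
  {"angular":[0,0,0],"slide":[-0.003,0,0],"grip":0.08},
  {"angular":[0,0,0],"slide":[-0.003,0,0],"grip":0.2},
  {"angular":[0,0,0],"slide":[-0.003,0,0],"grip":0.4},
  {"angular":[0,0,0],"slide":[-0.003,0,0],"grip":0.4},
  {"angular":[0,0,0],"slide":[-0.003,0,0],"grip":0.4},
  {"angular":[0,0,0],"slide":[-0.003,0,-0.04],"grip":0.4},
  {"angular":[0,0,0],"slide":[-0.003,0,-0.1],"grip":0.4},
  {"angular":[0,0,0],"slide":[-0.003,0,-0.14],"grip":0.4},
])

```text
time: 28.7
position: [0.5, -0.1334, 0.1432]
eef_rot: [[0.933, -0.361, -0.003], [-0.361, -0.933, 0.001], [-0.003, 0.0, -1.0]]
contact_force: [0.4, 0.2, 0.1]
opening: 0.0365
grasp_force: 0.0
```

```bash
python3 - <<'E'
from h import *
from station import ctrl
o=ctrl.observe(); p=o["position"]; R=o["eef_rot"]; print(np.round(p,4),np.round(o["contact_force"],1),o["opening"])
d=look(); w=d["wrist"]
b=blobs(w,*YE,15); print(b); print([x for x in blobs(w,*OR,40)])
u=np.array([-.933,.36])
H=np.array([.634,-.18545]); 
# predicted grip boxes in wrist for given hook/eye positions
def box(c):
    q=np.array([proj(w,np.r_[c,.070]+R@np.array([a,bb,0])+[0,0,z])[0] for a in(-.011,.011) for bb in(-.006,.006) for z in(-.024,.012)])
    return q.min(0).round(),q.max(0).round()
for s in (0,.015,.02,.024): print(s,box(H+u*(.122+s)))
print("hook",box(H),"post",proj(w,[.4666,-.1196,.057]))
g=cv2.cvtColor(w["frame"],cv2.COLOR_BGR2GRAY); hs=cv2.cvtColor(w["frame"],cv2.COLOR_BGR2HSV)
for y in range(216,262,2): print(y," ".join("%3d%s"%(g[y,x],"y" if hs[y,x,1]>90 and 12<hs[y,x,0]<36 else ("r" if hs[y,x,1]>90 else ".")) for x in range(262,302,2)))
E
```

```text
[ 0.5    -0.1334  0.1432] [0.4 0.2 0.1] 0.03650896698503809
[(array([280.3, 214.1]), [273, 196, 16, 36, 472]), (array([280.6, 250. ]), [278, 248, 6, 5, 22])]
[(array([280.9,  25.9]), [273, 6, 17, 42, 687])]
0 (array([274., 172.]), array([290., 208.]))
0.015 (array([274., 189.]), array([289., 226.]))
0.02 (array([274., 194.]), array([289., 232.]))
0.024 (array([274., 198.]), array([289., 236.]))
hook (array([273.,   2.]), array([291.,  48.])) post [[280.40416252 249.20897448]]
216  60.  60.  60.  58.  56.  52. 215y 226y 227y 228y 229y 231y 233y 155y  54.  58.  58.  53.  55.  58.
218  58.  60.  57.  56.  57.  51. 214y 226y 227y 229y 230y 231y 233y 153y  50.  53.  55.  58.  56.  58.
220  53.  59.  56.  55.  58.  50. 213y 227y 228y 229y 230y 229y 233y 155y  57.  56.  55.  54.  59.  57.
222  63.  63.  62.  63.  64.  57. 213y 227y 228y 228y 230y 231y 232y 152y  59.  60.  59.  57.  58.  58.
224 121. 145. 150. 147. 145. 144. 211y 229y 229y 228y 229y 230y 233y 180y 141. 141. 143. 143. 142. 142.
226 193. 186. 188. 188. 185. 187. 209y 227y 228y 228y 229y 229y 232y 201. 189. 188. 190. 191. 193. 
[... 1072 characters left out ...]
. 238. 121. 162y 181y 203y 196y 177y 131y 193. 233. 191. 186. 187. 189. 187.
250 180. 184. 178. 182. 178. 186. 203. 147y 196y 218y 205y 179y 197. 227. 173. 188. 185. 187. 184. 181.
252 177. 178. 181. 182. 182. 185. 183. 171y 180y 194y 191y 182y 199. 186. 184. 183. 183. 183. 179. 182.
254 181. 179. 179. 185. 185. 183. 184. 183. 179y 181y 181y 183. 186. 185. 184. 183. 180. 180. 183. 185.
256 178. 179. 180. 180. 183. 183. 184. 183. 185. 183. 184. 187. 184. 185. 184. 184. 182. 182. 186. 187.
258 178. 177. 179. 183. 184. 181. 180. 186. 183. 184. 186. 185. 186. 182. 182. 184. 182. 181. 186. 184.
260 171. 180. 184. 181. 182. 185. 182. 182. 182. 182. 184. 185. 184. 185. 183. 186. 181. 184. 184. 188.
```

The ring now encircles the neck, with the brass head covering its front edge (px 280,250). The spring is stretched about 20 mm with the robot clear. A last check that the orange end is still down and the other things are unmoved, once the arm rises a little.

>>> step_arm([
  {"angular":[0,0,0],"slide":[0,0,-0.04],"grip":0.4},
  {"angular":[0,0,0],"slide":[0,0,-0.08],"grip":0.4},
  {"angular":[0,0,0],"slide":[0.1,0,-0.12],"grip":0.4},
  {"angular":[0,0,0],"slide":[0.17,0,-0.14],"grip":0.4},
  {"angular":[0,0,0],"slide":[0.24,0,-0.14],"grip":0.4},
  {"angular":[0,0,0],"slide":[0.24,0,-0.14],"grip":0.4},
  {"angular":[0,0,0],"slide":[0.24,0,-0.14],"grip":0.4},
  {"angular":[0,0,0],"slide":[0.24,0,-0.14],"grip":0.4},
])

```text
time: 29.85
position: [0.611, -0.1762, 0.2111]
eef_rot: [[0.933, -0.361, -0.004], [-0.361, -0.933, 0.002], [-0.005, -0.0, -1.0]]
contact_force: [-1.2, -0.3, -0.2]
opening: 0.0368
grasp_force: 0.0
```

```bash
python3 - <<'E'
from h import *
from station import ctrl
o=ctrl.observe(); R=o["eef_rot"]; print(np.round(o["position"],4),np.round(o["contact_force"],1))
d=look()
H=np.array([.634,-.18545]);u=np.array([-.933,.36])
def box(f,c,dz=0):
    q=np.array([proj(f,np.r_[c,.070+dz]+R@np.array([a,bb,0])+[0,0,z])[0] for a in(-.011,.011) for bb in(-.006,.006) for z in(-.024,.012)])
    return q.min(0).round(1).tolist(),q.max(0).round(1).tolist()
for n in d:
    f=d[n]
    for nm,m,c in (("OR",OR,H),("YE",YE,H+u*.142)):
        k=proj(f,np.r_[c,.07])[0]
        print(n,nm,[(x[0].tolist(),x[1]) for x in blobs(f,*m,12) if abs(x[0]-k).max()<25],"pred",box(f,c),"+4mm",box(f,c,.004))
E
```

```text
[ 0.611  -0.1762  0.2111] [-1.2 -0.3 -0.2]
top OR [] pred ([361.1, 155.7], [370.8, 167.6]) +4mm ([361.4, 155.3], [371.1, 167.3])
top YE [] pred ([343.1, 202.2], [352.4, 213.1]) +4mm ([343.4, 201.9], [352.7, 212.9])
scene OR [([281.4, 343.1], [276, 336, 11, 15, 100])] pred ([276.0, 334.7], [288.0, 352.3]) +4mm ([276.0, 334.1], [288.0, 351.7])
scene YE [([238.1, 298.8], [235, 295, 7, 8, 38])] pred ([230.7, 286.7], [243.1, 304.0]) +4mm ([230.5, 285.9], [242.9, 303.3])
wrist OR [([280.2, 169.3], [275, 158, 13, 28, 226])] pred ([275.6, 155.8], [288.0, 183.4]) +4mm ([275.5, 156.3], [288.0, 184.3])
wrist YE [([280.9, 291.2], [276, 276, 11, 30, 298])] pred ([276.4, 273.1], [287.3, 306.4]) +4mm ([276.4, 274.8], [287.4, 308.5])
```

The positions agree with a seated pin (stretch about 20 mm). Because lifting the eye may have raised the pin slightly, I'll feel the orange grip's top with shut fingertips; it should meet them at TCP z of about 0.104.

>>> step_arm([
  {"angular":[0,0,0],"slide":[0.024,0,0.02],"grip":0},
  {"angular":[0,0,0],"slide":[0.048,0,0.06],"grip":0},
  {"angular":[0,0,0],"slide":[0.048,0,0.1],"grip":0},
  {"angular":[0,0,0],"slide":[0.048,0,0.14],"grip":0},
  {"angular":[0,0,0],"slide":[0.048,0,0.17],"grip":0},
  {"angular":[0,0,0],"slide":[0.048,0,0.19],"grip":0},
  {"angular":[0,0,0],"slide":[0.048,0,0.2],"grip":0},
  {"angular":[0,0,0],"slide":[0.048,0,0.2],"grip":0},
], force=10)

```text
time: 31.0
position: [0.634, -0.1852, 0.1115]
eef_rot: [[0.933, -0.361, -0.003], [-0.361, -0.933, 0.001], [-0.003, 0.0, -1.0]]
contact_force: [-0.3, -0.4, 0.7]
opening: 0.0005
grasp_force: 0.0
```

>>> step_arm([
  {"angular":[0,0,0],"slide":[0,0,0.002],"grip":0},
  {"angular":[0,0,0],"slide":[0,0,0.004],"grip":0},
  {"angular":[0,0,0],"slide":[0,0,0.006],"grip":0},
  {"angular":[0,0,0],"slide":[0,0,0.008],"grip":0},
  {"angular":[0,0,0],"slide":[0,0,0.01],"grip":0},
  {"angular":[0,0,0],"slide":[0,0,0.011],"grip":0},
  {"angular":[0,0,0],"slide":[0,0,0.012],"grip":0},
  {"angular":[0,0,0],"slide":[0,0,0.012],"grip":0},
])

```text
time: 32.0
position: [0.6339, -0.1852, 0.1054]
eef_rot: [[0.933, -0.361, -0.004], [-0.361, -0.933, 0.001], [-0.004, 0.0, -1.0]]
contact_force: [0.8, -0.2, 0.6]
opening: 0.0001
grasp_force: 0.0
```

>>> step_arm([
  {"angular":[0,0,0],"slide":[0,0,0.0007],"grip":0},
  {"angular":[0,0,0],"slide":[0,0,0.0014],"grip":0},
  {"angular":[0,0,0],"slide":[0,0,0.002],"grip":0},
  {"angular":[0,0,0],"slide":[0,0,0.0026],"grip":0},
  {"angular":[0,0,0],"slide":[0,0,0.0032],"grip":0},
  {"angular":[0,0,0],"slide":[0,0,0.0038],"grip":0},
  {"angular":[0,0,0],"slide":[0,0,0.0038],"grip":0},
  {"angular":[0,0,0],"slide":[0,0,0.0038],"grip":0},
])

```text
time: 33.0
position: [0.6339, -0.1852, 0.1035]
eef_rot: [[0.933, -0.361, -0.003], [-0.361, -0.933, 0.001], [-0.004, 0.0, -1.0]]
contact_force: [-0.4, 0.4, 0.8]
opening: 0.0003
grasp_force: 0.0
```

The fingertips are at 0.0815 m without contact, so the grip's top is no higher than its fully seated height of 0.082. The pin is right down. Retreat and hand in.

>>> step_arm([
  {"angular":[0,0,0],"slide":[0,0,-0.02],"grip":0},
  {"angular":[0,0,0],"slide":[0,0,-0.06],"grip":0},
  {"angular":[0,0,0],"slide":[0,0,-0.1],"grip":0},
  {"angular":[0,0,0],"slide":[0,0,-0.16],"grip":0},
  {"angular":[0,0,0],"slide":[0,0,-0.2],"grip":0},
  {"angular":[0,0,0],"slide":[0,0,-0.22],"grip":0},
  {"angular":[0,0,0],"slide":[0,0,-0.22],"grip":0},
  {"angular":[0,0,0],"slide":[0,0,-0.22],"grip":0},
])

```text
time: 34.0
position: [0.6337, -0.185, 0.2122]
eef_rot: [[0.933, -0.361, -0.005], [-0.361, -0.933, 0.002], [-0.006, -0.0, -1.0]]
contact_force: [0.2, -0.5, 0.4]
opening: 0.0
grasp_force: 0.0
```

```bash
python3 - <<'E'
from h import *
from station import ctrl
d=look(("wrist","scene"))
for n in d: print(n,[(x[0].tolist(),x[1]) for x in blobs(d[n],*YE,12) if n=="wrist" or x[0][1]>200])
print(np.round(ctrl.observe()["contact_force"],1)); print(ctrl.hand_in())
E
```

```text
wrist [([281.0, 314.5], [280, 307, 3, 16, 46])]
scene [([236.4, 295.2], [232, 289, 10, 13, 90])]
[ 0.3 -1.  -0.5]
the job is handed in; nothing more can be done
None
```

The spring is fitted and handed in at about 34 s: the pin is right down in the hole, the eye is under the brass head, and the spring holds about 20 mm of stretch by itself; I viewed 11 pictures, one over the limit of 10.

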